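Dispense the red magnet from a tipping desk carousel

TASK

Fetch the red board magnet from the desk carousel: stand the empty green tray on the desk under the carousel's spout, turn the wheel by its blue knob until the red magnet's compartment faces the spout, and lift the orange handle to tip the carousel until only that magnet slides out into the tray. Lower the carousel gently back onto its rest without letting it drop, then set the tray, with the magnet in it, flat on the blue folder. Leave everything else on the desk where it stands and the other supplies in the carousel.

Things in the scene. Friction and masses are not known exactly. Their poses are not given: they have to be found in the camera images.
- carousel: Black fixed stand of the desk carousel, 185 x 188 mm. Origin: on the desk under the wheel's axis; +x points out through the spout. It carries a white drum, 153 mm across, top at 111 mm, clear lid. The white chute ends 105 mm along +x, 39 mm wide inside at the lip. Base plate ends at x = 55 mm; two cheeks, 88 mm high, stand at x = 57 to 93, y = +-85 to +-94 mm.
- tip_frame (a joint): Tipping angle, rad: 0 = level on its rest, to the stop at 0.95 as the orange handle is lifted and the spout dips. Hinge line parallel to the carousel's y, 75 mm along +x from the wheel's axis, 70 mm up. No spring: it falls back if let go (4 N at the handle). Contents slide at 0.45 to 0.65; 0.9 empties a compartment. At 0.95 the lip is at x = 100 mm, its underside 46 mm up: clear of the tray.
- wheel (a joint): Turn of the wheel, rad, counter-clockwise from above, range -3.1 to 3.1. Five compartments, 1.2566 rad apart: at value w, compartment k (0 to 4) is centred at angle w + 1.2566 k from the carousel's +x (the spout) about the wheel's axis. At the start w is near 0 and the empty compartment 0 faces the spout. Stays where left; friction 0.05 N m.
- hub (a point): Point on the wheel's axis at the compartments' floor, 80 mm above the desk when level. Compartments run from 14 to 70 mm from the axis, 28 mm high under a clear lid that turns with the wheel. Axes: its x turns with the wheel (along compartment 0), z along the wheel's axis.
- knob_top (a point): Centre of the top face of the blue round knob on the wheel's axis, 145 mm above the desk when level. The knob is a ribbed cylinder, 40 mm diameter, standing 34 mm above the clear lid; a white line on its top runs along this point's x axis (towards compartment 0), which turns with the wheel.
- handle (a point): Middle of the orange round tipping handle, a level bar of 14 mm diameter, 96 mm long, parallel to the carousel's y axis, 130 mm behind the wheel's axis (on the side away from the spout) and 72 mm above the desk when level. About 48 mm clear between it and the drum; free below. It moves on an arc of 205 mm radius about the hinge line.
- lip (a point): Middle of the outer edge of the spout's floor, 105 mm along the carousel's +x from the wheel's axis, 80 mm above the desk when level; chute walls beside it rise 16 mm above it.
- red_magnet: Red round board magnet, 26 mm diameter, 14 mm high, 20 g, in one of the carousel's compartments. Origin: centre of its underside.
- eraser: White eraser in a blue sleeve, 30 x 17 x 12 mm, in another compartment. Origin: centre of its underside.
- sharpener: Yellow pencil sharpener, 26 x 16 x 13 mm, in another compartment. Origin: centre of its underside.
- clip: Black binder clip, 26 x 14 x 12 mm, in another compartment. Origin: centre of its underside.
- tray: Loose empty green open tray, 120 (x) x 56 (y) x 30 (z) mm, walls and floor 3 mm, 110 g. Origin: centre of its underside, x along its length. Starts on the desk; its outside width suits a grasp from above.
- folder: Blue folder lying flat and fixed on the desk, 160 (x) x 220 (y) x 14 mm. Origin: centre of its underside; its top is 14 mm above the desk.
- can: Bystander: green drink can, 66 mm diameter, 122 mm high. Origin: centre of its underside.
- mug: Bystander: white mug, 82 mm diameter, 92 mm high. Origin: centre of its underside.
- mouse: Bystander: black computer mouse, 108 x 62 x 34 mm. Origin: centre of its underside.
- stapler: Bystander: red and black stapler, 135 x 34 x 44 mm. Origin: centre of its underside.
- note_pad: Bystander: yellow sticky-note pad, 76 x 76 x 20 mm. Origin: centre of its underside.
- tape: Bystander: black tape dispenser with a green roll, 130 x 50 x 76 mm. Origin: centre of its underside.
Things that resemble listed ones, but are neither listed nor needed, are in the scene too. Leave any purple or white look-alike of the tray alone.

How it is judged:
By the outcome, as a careful person would: the job done as asked, in the order asked, and still so for the second after the job is handed in, with the robot touching nothing.
It also fails if it takes over 72 s, if anything falls off the work surface, if the arm or the gripper's body presses on something with over 40 N, if the wrist force passes 120 N, or if a joint passes its speed limit or range.

ROBOT

A 6-joint arm with a two-finger parallel gripper is mounted at the origin on the work surface. World frame = base frame: x ahead of the robot, y to its left, z up, the work surface at z = 0. Lengths are in m, angles in degrees, forces in N, time in s.
With the tool pointing down it reaches from about 0.375 to 0.9 m from the base axis. Payload 3.1 kg.
Tool frame: the origin (TCP) lies between the finger pads; the fingertips stand 22 mm ahead of it and the grasp point (between the pads) lies 3 mm ahead of it (bot.tip_extent is the distance from the TCP to the fingertips, in m); y points along the fingers, z is the direction in which the jaws open and shut, and the axes are right-handed (so a half turn about y gives the same grasp; the last joint's range is limited). The gripper opens to 87 mm and grips with 3 to 60 N. Pads are 19 mm wide; open, the fingers measure 117 mm over their backs; the gripper's body (75 mm by 190 mm) begins 51 mm behind the grasp point.
Start: joints at [-10.227, 30.224, 82.088, -0, 67.689, -10.227], TCP at [0.625, 0, 0.245] pointing down, gripper open.
Joint ranges: [-176.69, 176.69], [-43.24, 126.21], [12.49, 139.97], [-82, 262], [0, 151.66], [-163.58, 163.58]. Speed limits (degrees/s): [159.86, 159.86, 180, 180, 180, 180].

INTERFACE

Orientations are given as a 3x3 rotation matrix whose columns are the frame's x, y, z axes.
In Python, from rig import bot, eyes, models gives the robot as it stands. The module is installed in compiled form; this text tells all that it offers.
- The arm moves only by the tool arm_command, never from a script. Its arguments are lists of equal length, an entry for each row: "translation": the shift along the tool's x, y, z each as a share of 0.08 m, from -1 to 1, a list of three; "rotation": the turn, a rotation vector about the tool's x, y, z each as a share of 60 degrees, from -1 to 1, a list of three; "grip": the closure, from -1 (fully open) to 1 (shut), so that 0 is half open. In form: {"translation": [[x, y, z], ...], "rotation": [[rx, ry, rz], ...], "grip": [grip, ...]}. A call has 1 to 5 rows; each row is the pose to reach, as a shift and turn from the pose commanded when the call began, along the tool's axes at that moment; what a row does not reach only later rows make up. A row lasts 1/10 s, in which the tool goes at most 50 mm and 8.59 degrees, less where a joint would pass 70% of its speed; a pose out of reach is approached as far as the arm can. A call with a number of a shift or a turn outside -1 to 1 is refused whole. A call with a gripper value outside its range is refused whole. The fingers move at their own pace and stop on an object; the grip force is fixed at half the most. Time passes only in rows, so rows that repeat a pose let the fingers close. It gives the time, the measured TCP pose, the force and the opening at its end, in the units of the state.
- bot.read_state(): the state, without advancing time (a new reading comes with each control period).
- eyes.capture(name): name is "scene" or "side" or "wrist"; returns a dict with "image" (400x640x3 uint8, blue, green, red), "mtx" (3x3 intrinsics, pixels), "dist_coeffs" ([k1, k2, p1, p2, k3] as OpenCV has them; the pictures are not rectified), "rvec" (rotation vector, rad) and "tvec" (3), from world to camera coordinates, as OpenCV has them; the wrist camera has in their place "hand_eye" (4x4, takes a point from camera to tool coordinates, whose origin is the TCP and whose axes are the tool frame's). Camera axes: x right, y down, z forward; pixel columns grow to the right and rows downward; lengths in m; the calibration is good to about 2 mm. A picture is of the moment at which its call begins: read the wrist's pose just before it. There is no depth.
- bot.hand_in(): hands the job in, once; it reports no verdict.
Trained networks look in the newest picture that a camera, given by its name, has taken for a name from the list of things; names that differ only in an ending like _2 or _b are one class to them, and where a whole thing is asked for, a point or a joint stands for the part that bears it (a point fixed in the world has none). Each returns a list of dicts, best first, with "conf" (0 to 1); they miss things now and then, are a little off and sometimes report something else, mostly with a low value. They report only what shows in the picture. A call takes as long as a camera call. They do not tell look-alikes from the thing itself.
- models.recognise(camera, thing): "extent" ([left, top, right, bottom] as shares, 0 to 1, of the picture: columns of its width, rows of its height, round what is visible of it).
- models.spot_point(camera, thing): "point" ([column, row] as shares, 0 to 1, of the picture: columns of its width, rows of its height: a listed point, or the origin of a listed thing).
The state is a dict: "time_s": time; "joint_positions": joint angles; "qvel": joint speeds; "tau": joint torques, N m; "position": TCP position; "tcp_rot": TCP orientation; "force": force on the tool from outside, world axes, zero at the start; "moment": the same for the moment, N m; "opening": opening from 0.0 (shut) to 1.0 (fully open).
Only numpy, scipy, OpenCV 4.12 (cv2) and the standard library are available. Lean on these libraries where they do the work, as an engineer would, in place of code of your own. Each camera call takes 0.05 s, during which the arm holds its last target. There are 200 camera calls.

## Working session

There is one attempt and no reset: what is moved stays moved. The work goes in short steps, Python scripts to look and compute and a tool call to move; the robot and the scene stay as the last step left them, time stands still between calls to the robot, and variables do not carry over. Pictures are saved under pics/ and viewed, about 8 in all and at most 12, crops included, and the job is handed in when it is done.

Besides the shell and the picture viewer there is one more tool, called after "Request:" as name(argument=value, ...) on one line, values as JSON. arm_command: Moves the arm, as the interface text tells. Shift numbers are shares of 0.08 m and turn numbers shares of 60 degrees, none past 1 either way. Its arguments: {"type":"object","properties":{"translation":{"type":"array"},"rotation":{"type":"array"},"grip":{"type":"array"}},"required":["translation","rotation","grip"]}

```bash
mkdir -p pics; cat > h.py <<'E'
import numpy as np, cv2
from rig import bot, eyes, models
def cap(n):
    s=bot.read_state(); c=eyes.capture(n); c['s']=s
    if 'hand_eye' in c:
        T=np.eye(4);T[:3,:3]=np.array(s['tcp_rot']);T[:3,3]=s['position']
        W=T@np.array(c['hand_eye'])   # cam->world
    else:
        R=cv2.Rodrigues(np.array(c['rvec'],float))[0];W=np.eye(4);W[:3,:3]=R.T;W[:3,3]=-R.T@np.array(c['tvec'],float).ravel()
    c['W']=W
    return c
def ray(c,uv):
    p=cv2.undistortPoints(np.array([[uv]],float),np.array(c['mtx'],float),np.array(c['dist_coeffs'],float))[0,0]
    return c['W'][:3,3],c['W'][:3,:3]@np.array([p[0],p[1],1.])
def atz(c,uv,z):
    o,d=ray(c,uv);return o+d*(z-o[2])/d[2]
def proj(c,P):
    V=np.linalg.inv(c['W']);return cv2.projectPoints(np.array(P,float).reshape(-1,1,3),cv2.Rodrigues(V[:3,:3])[0],V[:3,3],np.array(c['mtx'],float),np.array(c['dist_coeffs'],float))[0][:,0]
def tri(cs,uvs):
    A=np.zeros((3,3));b=np.zeros(3)
    for c,uv in zip(cs,uvs):
        o,d=ray(c,uv);d=d/np.linalg.norm(d);M=np.eye(3)-np.outer(d,d);A+=M;b+=M@o
    return np.linalg.solve(A,b)
def spot(n,t,k=2):
    return [(round(r['conf'],2),np.round(np.array(r['point'])*[640,400],1)) for r in models.spot_point(n,t)[:k]]
def rec(n,t,k=3):
    return [(round(r['conf'],2),np.round(np.array(r['extent'])*[640,400,640,400],0)) for r in models.recognise(n,t)[:k]]
E
python3 - <<'E'
from h import *
s=bot.read_state();print(s['position'],s['tcp_rot'],s['force'],s['time_s'])
c={n:cap(n) for n in('scene','side')}
cv2.imwrite('pics/a.png',np.vstack([c['scene']['image'],c['side']['image']])[:, :])
im=np.hstack([c['scene']['image'],c['side']['image']]);cv2.imwrite('pics/a1.png',c['scene']['image']);cv2.imwrite('pics/a2.png',c['side']['image'])
for n in c:
    print(n,c[n]['W'][:3,3])
    for t in ['carousel','hub','knob_top','handle','lip','red_magnet','tray','folder']:print(t,spot(n,t,3))
    print('rec tray',rec(n,'tray'),rec(n,'red_magnet'))
E
```

```text
[6.24316905e-01 1.48211858e-04 2.43578395e-01] [[ 1.25029308e-05 -2.11277202e-03  9.99997768e-01]
 [-9.99999928e-01  3.79230444e-04  1.33041871e-05]
 [-3.79257707e-04 -9.99997696e-01 -2.11276713e-03]] [ 0.3794536  -0.14896162 -1.06834316] 0.0
scene [ 0.8601919  -0.62563802  1.27591735]
carousel [(0.64, array([324.2, 230.6]))]
hub []
knob_top [(0.73, array([323.3, 210.6]))]
handle [(0.57, array([296.2, 241.2]))]
lip [(0.97, array([341.3, 200.6]))]
red_magnet [(0.56, array([359.5, 285.3]))]
tray [(0.9, array([277.7, 185.3])), (0.64, array([323.1, 157.3])), (0.59, array([245.8, 226.8]))]
folder [(0.86, array([374.1, 143.8])), (0.39, array([336. , 129.8]))]
rec tray [(0.85, array([280., 122., 308., 151.])), (0.78, array([262., 173., 300., 197.])), (0.77, array([307., 144., 328., 171.]))] []
side [0.25831386 1.00128987 1.08997857]
carousel [(0.63, array([311.6, 208.6]))]
hub [(0.9, array([316.9, 194.1]))]
knob_top [(0.87, array([313.6, 179.1]))]
handle [(0.65, array([331.2, 176.4])), (0.52, array([273.9, 181.6]))]
lip [(0.86, array([294.6, 215.3]))]
red_magnet [(0.38, array([311.8, 208.1]))]
tray [(0.8, array([368.2, 240.3])), (0.7, array([383.2, 292. ])), (0.68, array([377.7, 349.5]))]
folder [(0.89, array([276.6, 306.9])), (0.49, array([329.6, 178. ]))]
rec tray [(0.9, array([361., 271., 404., 307.])), (0.86, array([351., 225., 387., 246.])), (0.82, array([317., 254., 352., 294.]))] [(0.36, array([282., 172., 343., 220.]))]
```

```bash
python3 -c "
import rig;print(1)"
```

```text
1
```

View pics/a1.png

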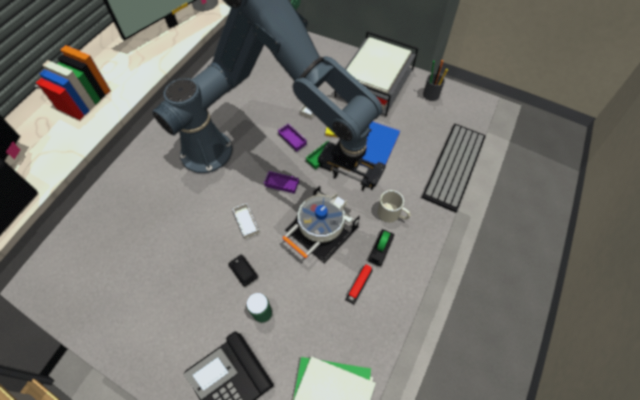

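View pics/a2.png

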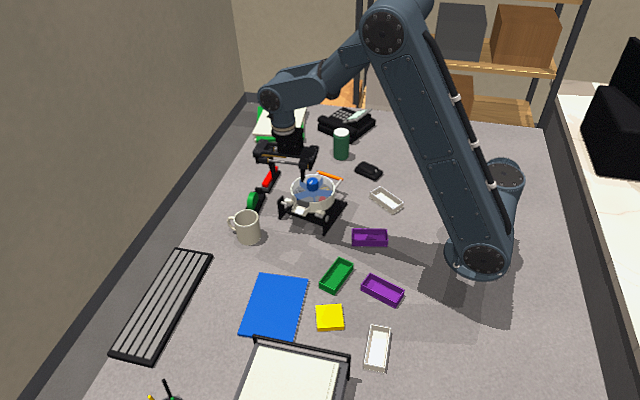

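The green tray is at about (317,157) in scene and (336,276) in side. The carousel is at about (322,218) and (313,195), with its spout facing the robot's left. The folder is at (380,143) and (275,305).

```bash
python3 - <<'E'
from h import *
a=cap('scene');b=cap('side')
P=lambda u,v:np.round(tri([a,b],[u,v]),3)
print('knob',P((323.3,210.6),(313.6,179.1)),atz(a,(323.3,210.6),.145),atz(b,(313.6,179.1),.145))
print('lip',P((341.3,200.6),(294.6,215.3)))
print('lip',atz(b,(294.6,215.3),.08),atz(a,(341.3,200.6),.08))
print('handle',atz(b,(331.2,176.4),.072),atz(a,(296.2,241.2),.072))
print('tray rim corners side',[np.round(atz(b,u,.03)[:2],3) for u in [(336,276),(318,285),(338,294),(354,265),(336,257)]])
print('folder side',[np.round(atz(b,u,.014)[:2],3) for u in [(259,273),(309,279),(298,341),(239,335)]])
print('mug',atz(a,(390,205),.05),'notepad',atz(b,(330,317),.01),'purple2',atz(b,(383,290),.02),'purple1',atz(b,(369,238),.02))
print('wristcam handeye',eyes.capture('wrist')['hand_eye'],eyes.capture('wrist')['mtx'])
E
```

```text
knob [ 0.574 -0.095  0.148] [ 0.58039732 -0.09145905  0.145     ] [ 0.56888882 -0.10209381  0.145     ]
lip [0.604 0.009 0.07 ]
lip [0.60560565 0.02055734 0.08      ] [0.60160055 0.00262975 0.08      ]
handle [ 0.53247549 -0.21664192  0.072     ] [ 0.53562002 -0.19951246  0.072     ]
tray rim corners side [array([0.425, 0.201]), array([0.47 , 0.245]), array([0.405, 0.264]), array([0.379, 0.146]), array([0.44 , 0.127])]
folder side [array([0.666, 0.23 ]), array([0.506, 0.218]), array([0.482, 0.429]), array([0.647, 0.448])]
mug [0.75570796 0.0812454  0.05      ] notepad [0.41377493 0.33303067 0.01      ] purple2 [0.27769167 0.21347857 0.02      ] purple1 [0.35137213 0.01330753 0.02      ]
wristcam handeye [[-3.45206600e-05  9.70502661e-01  2.41090407e-01 -6.72354395e-02]
 [-3.87974169e-04 -2.41090402e-01  9.70502585e-01 -1.38867508e-01]
 [ 9.99999924e-01 -6.00344603e-05  3.84852563e-04 -7.67496166e-04]
 [ 0.00000000e+00  0.00000000e+00  0.00000000e+00  1.00000000e+00]] [[287.5243566    0.         320.89011484]
 [  0.         287.5243566  202.49519875]
 [  0.           0.           1.        ]]
```

```bash
python3 - <<'E'
from h import *
c=cap('wrist');cv2.imwrite('pics/w1.png',c['image'])
for t,z in [('knob_top',.145),('hub',.08),('lip',.08),('handle',.072),('red_magnet',.08),('eraser',.08),('sharpener',.08),('clip',.08),('tray',0),('folder',0)]:
    print(t,[(k,p,np.round(atz(c,p,z)[:2],4)) for k,p in spot('wrist',t,2)])
E
```

```text
knob_top [(0.62, array([267.6, 304.4]), array([ 0.5745, -0.0902]))]
hub []
lip [(0.97, array([295.3, 181.3]), array([0.597 , 0.0152])), (0.28, array([284.9, 242.6]), array([ 0.5838, -0.0546]))]
handle []
red_magnet []
eraser []
sharpener []
clip []
tray [(0.87, array([152.9,  26.2]), array([0.4249, 0.1877])), (0.66, array([115.9, 177. ]), array([0.3498, 0.0072]))]
folder []
```

View pics/w1.png

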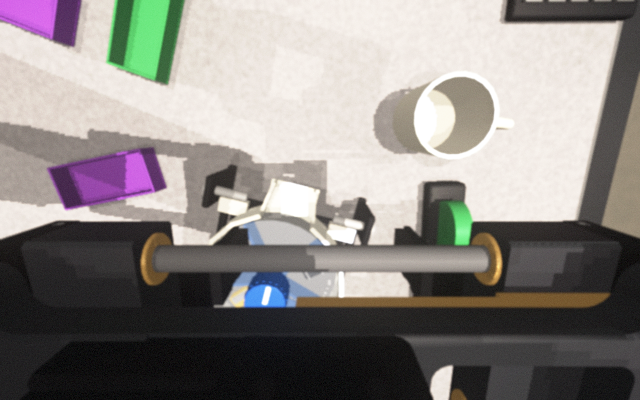

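Request:
arm_command(translation=[[0.5,-0.3,-0.15],[1,-0.5,-0.3]], rotation=[[0,0,0],[0,0,0]], grip=[-1,-1])

```text
time_s: 2.05
position: [0.6011, -0.0798, 0.2852]
tcp_rot: [[0.003, 0.0, 1.0], [-1.0, -0.0, 0.003], [0.0, -1.0, 0.0]]
force: [1.2, -1.4, 0.4]
opening: 1.0
```

Request:
arm_command(translation=[[0.5,-0.3,-0.15],[1,-0.5,-0.3],[1,-0.5,-0.3]], rotation=[[0,0,0],[0,0,0],[0,0,0]], grip=[-1,-1,-1])

```text
time_s: 2.35
position: [0.5773, -0.1656, 0.3276]
tcp_rot: [[-0.006, 0.005, 1.0], [-1.0, -0.005, -0.006], [0.005, -1.0, 0.005]]
force: [1.3, -0.8, -0.4]
opening: 0.998
```

```bash
cat > look.py <<'E'
from h import *
import sys
c=cap('wrist');cv2.imwrite('pics/%s.png'%sys.argv[1],c['image'])
print(c['s']['time_s'],np.round(c['s']['position'],4))
for t,z in [('knob_top',.145),('hub',.08),('lip',.08),('handle',.072),('red_magnet',.08),('eraser',.08),('sharpener',.08),('clip',.08),('tray',0.)]:
    print(t,[(k,p,np.round(atz(c,p,z)[:2],4)) for k,p in spot('wrist',t,2)])
E
python3 look.py w2
```

```text
2.35 [ 0.5773 -0.1656  0.3276]
knob_top [(0.63, array([317.8, 122.3]), array([ 0.5747, -0.0901]))]
hub [(0.57, array([316.3, 119.2]), array([ 0.5725, -0.0848])), (0.29, array([224.9, 275.9]), array([ 0.4354, -0.3065]))]
lip [(0.71, array([335.6,  35.2]), array([0.5967, 0.0122]))]
handle [(0.81, array([293.7, 215.4]), array([ 0.5388, -0.2164]))]
red_magnet []
eraser [(0.34, array([314.9, 121.7]), array([ 0.5706, -0.0879]))]
sharpener []
clip []
tray [(0.26, array([313. , 120.5]), array([ 0.5666, -0.084 ]))]
```

View pics/w2.png

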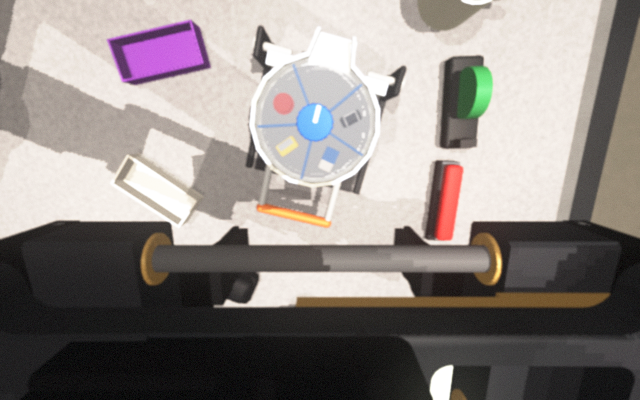

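The carousel axis is at about (0.572,-0.090) with its heading near 76°. The red magnet, at pixel (283,104), is in compartment 1, so the wheel needs about -72°. Next I'll look at the tray from close up.

Request:
arm_command(translation=[[-0.5,0,-0.25],[-0.95,0.1,-0.46]], rotation=[[0,0,0],[0,0,0]], grip=[-1,-1])

```text
time_s: 3.05
position: [0.5404, -0.0833, 0.3169]
tcp_rot: [[-0.001, 0.002, 1.0], [-1.0, -0.0, -0.001], [0.0, -1.0, 0.002]]
force: [0.1, -0.1, 0.5]
opening: 1.001
```

Request:
arm_command(translation=[[-0.5,0,-0.25],[-0.95,0.1,-0.46]], rotation=[[0,0,0],[0,0,0]], grip=[-1,-1])

```text
time_s: 3.25
position: [0.5027, -0.0061, 0.309]
tcp_rot: [[0.0, 0.001, 1.0], [-1.0, 0.0, 0.0], [-0.0, -1.0, 0.001]]
force: [0.8, 0.6, 0.3]
opening: 0.998
```

Request:
arm_command(translation=[[-0.5,0,-0.25],[-0.95,0.1,-0.46]], rotation=[[0,0,0],[0,0,0]], grip=[-1,-1])

```text
time_s: 3.45
position: [0.4659, 0.0699, 0.3011]
tcp_rot: [[0.001, 0.002, 1.0], [-1.0, 0.0, 0.001], [-0.0, -1.0, 0.002]]
force: [0.4, 0.5, -0.6]
opening: 0.995
```

Request:
arm_command(translation=[[-0.45,0.1,-0.25],[-0.9,0.1,-0.46],[-0.9,0.1,-0.46]], rotation=[[0,0.12,0],[0,0.233,0],[0,0.233,0]], grip=[-1,-1,-1])

```text
time_s: 3.75
position: [0.4265, 0.1437, 0.2922]
tcp_rot: [[-0.237, -0.003, 0.971], [-0.971, 0.001, -0.237], [-0.001, -1.0, -0.003]]
force: [0.2, -0.1, 0.4]
opening: 0.998
```

```bash
cat > tray.py <<'E'
from h import *
import sys
c=cap('wrist');im=c['image'];cv2.imwrite('pics/%s.png'%sys.argv[1],im)
print(c['s']['time_s'],np.round(c['s']['position'],4),np.round(c['s']['tcp_rot'],4).tolist(),c['s']['force'])
hsv=cv2.cvtColor(im,cv2.COLOR_BGR2HSV)
m=cv2.inRange(hsv,(45,110,40),(80,255,255))
n,l,st,ce=cv2.connectedComponentsWithStats(m)
for i in range(1,n):
    if st[i,4]>800:
        pts=np.argwhere(l==i)[:,::-1].astype(float)
        print('blob',st[i])
        h=cv2.convexHull(pts.astype(np.float32))[:,0]
        W=np.array([atz(c,p,.03)[:2] for p in h],np.float32)
        (cx,cy),(w,hh),a=cv2.minAreaRect(W*1000);print('rim rect mm',cx,cy,w,hh,a)
print(spot('wrist','tray'),[np.round(atz(c,p,0)[:2],4) for _,p in spot('wrist','tray')])
E
python3 tray.py t1
```

```text
3.75 [0.4265 0.1437 0.2922] [[-0.2372, -0.0029, 0.9715], [-0.9715, 0.0013, -0.2372], [-0.0006, -1.0, -0.0031]] [ 0.15474667 -0.09475776  0.38033083]
blob [ 293  102   45   89 2215]
rim rect mm 426.158447265625 189.6459503173828 116.40586853027344 53.182167053222656 71.08190155029297
[(0.87, array([216.9, 153. ])), (0.81, array([297.9, 267.2]))] [array([0.2834, 0.2152]), array([0.3528, 0.0084])]
```

View pics/t1.png

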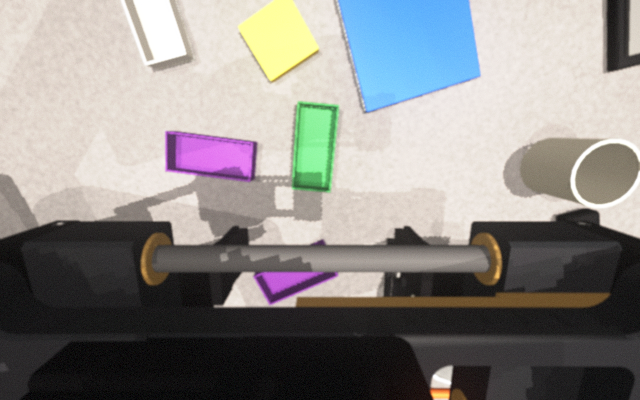

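The tray rim is at (291–338, 103–190): centre (0.426, 0.190), long axis at 71°. I'll grasp it 27 mm towards its far end.

Request:
arm_command(translation=[[-0.45,0.5,-0.06],[-0.9,1,-0.116]], rotation=[[0,0.04,0],[0,0.085,0]], grip=[-1,-1])

```text
time_s: 4.1
position: [0.4405, 0.2062, 0.219]
tcp_rot: [[-0.332, 0.006, 0.943], [-0.943, 0.001, -0.332], [-0.003, -1.0, 0.005]]
force: [0.4, 0.1, 0.2]
opening: 0.999
```

Request:
arm_command(translation=[[0,0.6,0],[0,1,0],[0,1,0]], rotation=[[0,0,0],[0,0,0],[0,0,0]], grip=[-1,-1,-1])

```text
time_s: 4.4
position: [0.4357, 0.2052, 0.1348]
tcp_rot: [[-0.328, -0.009, 0.945], [-0.945, -0.002, -0.328], [0.005, -1.0, -0.008]]
force: [-1.5, -0.1, -0.4]
opening: 0.997
```

```bash
python3 tray.py t2
```

```text
4.4 [0.4357 0.2052 0.1348] [[-0.3277, -0.009, 0.9447], [-0.9448, -0.0022, -0.3278], [0.005, -1.0, -0.0078]] [-1.50700944 -0.1432734  -0.38677571]
blob [ 287  159   64   86 5244]
rim rect mm 433.6729431152344 211.62823486328125 76.55925750732422 54.40967559814453 71.03736114501953
blob [290 272  59  15 806]
rim rect mm 409.9407958984375 142.1990509033203 14.488269805908203 54.17207717895508 71.11016082763672
[(0.87, array([67.4, 51.6])), (0.78, array([317.7, 220.9]))] [array([0.2699, 0.4031]), array([0.4238, 0.1875])]
```

Request:
arm_command(translation=[[-0.12,0.5,-0.056],[-0.12,0.75,-0.056]], rotation=[[0,0,0],[0,0,0]], grip=[-1,-1])

```text
time_s: 4.75
position: [0.4386, 0.2178, 0.0796]
tcp_rot: [[-0.327, 0.005, 0.945], [-0.945, 0.001, -0.327], [-0.003, -1.0, 0.004]]
force: [-0.6, -1.0, 0.9]
opening: 1.006
```

Request:
arm_command(translation=[[0,0.4,0],[0,0.58,0],[0,0.58,0],[0,0.58,0]], rotation=[[0,0,0],[0,0,0],[0,0,0],[0,0,0]], grip=[-1,-1,-1,-1])

```text
time_s: 5.15
position: [0.4383, 0.2174, 0.0337]
tcp_rot: [[-0.327, 0.004, 0.945], [-0.945, 0.001, -0.327], [-0.002, -1.0, 0.003]]
force: [0.1, -0.1, -0.1]
opening: 1.0
```

Request:
arm_command(translation=[[0,0,0],[0,0,0],[0,0,0],[0,0,0]], rotation=[[0,0,0],[0,0,0],[0,0,0],[0,0,0]], grip=[0.5,1,1,1])

```text
time_s: 5.55
position: [0.4367, 0.2174, 0.0326]
tcp_rot: [[-0.327, 0.001, 0.945], [-0.945, 0.0, -0.327], [-0.001, -1.0, 0.001]]
force: [-0.2, 0.0, 0.3]
opening: 0.722
```

Request:
arm_command(translation=[[0,0,0],[0,0,0],[0,0,0],[0,0,0]], rotation=[[0,0,0],[0,0,0],[0,0,0],[0,0,0]], grip=[1,1,1,1])

```text
time_s: 5.95
position: [0.4366, 0.2174, 0.0324]
tcp_rot: [[-0.327, 0.0, 0.945], [-0.945, 0.0, -0.327], [-0.0, -1.0, 0.0]]
force: [0.3, 0.1, 5.6]
opening: 0.639
```

Request:
arm_command(translation=[[0,-0.5,0],[0,-1,0],[0,-1,0]], rotation=[[0,0,0],[0,0,0],[0,0,0]], grip=[1,1,1])

```text
time_s: 6.25
position: [0.439, 0.2181, 0.1154]
tcp_rot: [[-0.327, 0.008, 0.945], [-0.945, 0.002, -0.327], [-0.004, -1.0, 0.007]]
force: [1.5, 1.0, -0.9]
opening: 0.639
```

```bash
python3 tray.py t3; cat > to.py <<'E'
# to.py x y z yaw(deg of -toolx) -> remaining delta in tool axes, shares
from h import *
import sys
x,y,z,yaw=map(float,sys.argv[1:5])
s=bot.read_state();R=np.array(s['tcp_rot'])
d=R.T@(np.array([x,y,z])-s['position'])
a=np.radians(yaw);T=np.array([[-np.cos(a),0,np.sin(a)],[-np.sin(a),0,-np.cos(a)],[0,-1,0]])
rv=cv2.Rodrigues(R.T@T)[0].ravel()
print('pos',np.round(s['position'],4),'trans shares',np.round(d/.08,3),'rot shares',np.round(np.degrees(rv)/60,3),'q6',np.round(s['joint_positions'],0))
E
python3 to.py 0.6083 0.0568 0.11 76
```

```text
6.25 [0.439  0.2181 0.1154] [[-0.3268, 0.0079, 0.9451], [-0.9451, 0.002, -0.3268], [-0.0045, -1.0, 0.0068]] [ 1.47665057  0.99087054 -0.94675403]
blob [ 268  194  107   51 4966]
rim rect mm 437.4640197753906 215.76959228515625 42.60533142089844 87.64495086669922 70.75418853759766
blob [ 271  272  101   25 2410]
rim rect mm 418.4729309082031 160.72714233398438 22.86477279663086 85.72077178955078 70.66297912597656
[(0.79, array([49.2, 63.2])), (0.75, array([321.4, 281.8]))] [array([0.2712, 0.4031]), array([0.4144, 0.1468])]
pos [0.4358 0.2172 0.1117] trans shares [1.19  0.019 2.693] rot shares [ 0.001 -0.085  0.   ] q6 [ 13.  32. 108.   0.  39.  32.]
```

```bash
python3 - <<'E'
from h import *
c=eyes.capture('wrist')
T=np.eye(4);T[:3,:3]=[[0,-.0021,1],[-1,.0004,0],[-.0004,-1,-.0021]];T[:3,3]=[.6243,.0001,.2436];c['W']=T@np.array(c['hand_eye'])
P=np.array([atz(c,p,.092)[:2] for p in[(415,115),(498,115),(457,73),(457,157)]]);print(P,P.mean(0))
for t in ('scene','side'):
    k=cap(t);print(rec(t,'mug'),[np.round(atz(k,p,0),3) for _,p in spot(t,'mug')])
E
```

```text
[[0.71371214 0.08206519]
 [0.79354411 0.0819132 ]
 [0.7498149  0.11950061]
 [0.75879356 0.04182451]] [0.75396617 0.08132588]
[(0.59, array([377., 190., 411., 224.]))] [array([0.761, 0.083, 0.   ])]
[(0.97, array([228., 209., 264., 247.])), (0.5, array([317., 255., 337., 280.]))] [array([0.753, 0.08 , 0.   ])]
```

```bash
python3 to.py 0.6154 0.0585 0.15 64
```

```text
pos [0.436  0.2172 0.1113] trans shares [ 1.142 -0.487  2.767] rot shares [0.001 0.115 0.001] q6 [ 13.  32. 108.  -0.  39.  32.]
```

Request:
arm_command(translation=[[0.1,-0.16,0.45],[0.381,-0.162,0.922]], rotation=[[0,0,0],[0,0,0]], grip=[1,1])

```text
time_s: 6.95
position: [0.4974, 0.1655, 0.1258]
tcp_rot: [[-0.323, 0.002, 0.946], [-0.946, 0.001, -0.323], [-0.002, -1.0, 0.002]]
force: [0.9, 0.4, -1.0]
opening: 0.637
```

Request:
arm_command(translation=[[0.19,-0.1,0.45],[0.381,-0.162,0.922]], rotation=[[0,0,0],[0,0,0]], grip=[1,1])

```text
time_s: 7.15
position: [0.5565, 0.1104, 0.1379]
tcp_rot: [[-0.327, -0.001, 0.945], [-0.945, 0.0, -0.327], [0.0, -1.0, -0.001]]
force: [0.1, 1.1, -0.8]
opening: 0.643
```

Request:
arm_command(translation=[[0.19,-0.1,0.45],[0.381,-0.162,0.922],[0.381,-0.162,0.922],[0.381,-0.162,0.922]], rotation=[[0,0.06,0],[0,0.115,0],[0,0.115,0],[0,0.115,0]], grip=[1,1,1,1])

```text
time_s: 7.55
position: [0.6156, 0.0577, 0.1503]
tcp_rot: [[-0.439, -0.001, 0.898], [-0.898, 0.0, -0.439], [0.0, -1.0, -0.001]]
force: [-1.0, -0.3, -1.4]
opening: 0.64
```

```bash
python3 to.py 0.6154 0.0585 0.035 64
```

```text
pos [0.6156 0.0577 0.1503] trans shares [-0.008  1.441 -0.005] rot shares [ 0.001 -0.001  0.   ] q6 [-5. 36. 88.  0. 56. 21.]
```

Request:
arm_command(translation=[[0,0.5,0],[0,1,0],[0,1,0]], rotation=[[0,0,0],[0,0,0],[0,0,0]], grip=[1,1,1])

```text
time_s: 7.85
position: [0.611, 0.0604, 0.0661]
tcp_rot: [[-0.437, -0.011, 0.9], [-0.9, 0.002, -0.437], [0.003, -1.0, -0.01]]
force: [-0.3, 0.2, -1.3]
opening: 0.641
```

Request:
arm_command(translation=[[0,0.2,0],[0,0.35,0],[0,0.42,0],[0,0.44,0],[0,0.45,0]], rotation=[[0,0,0],[0,0,0],[0,0,0],[0,0,0],[0,0,0]], grip=[1,1,1,1,1])

```text
time_s: 8.35
position: [0.6148, 0.0635, 0.0436]
tcp_rot: [[-0.438, -0.0, 0.899], [-0.899, 0.004, -0.438], [-0.004, -1.0, -0.002]]
force: [-10.3, 16.0, 51.9]
opening: 0.64
```

Request:
arm_command(translation=[[0,-0.25,0],[0,-0.25,0]], rotation=[[0,0,0],[0,0,0]], grip=[1,1])

```text
time_s: 8.55
position: [0.6139, 0.0607, 0.0584]
tcp_rot: [[-0.437, -0.001, 0.899], [-0.899, 0.001, -0.437], [-0.001, -1.0, -0.001]]
force: [-4.6, 3.5, 2.4]
opening: 0.64
```

```bash
python3 - <<'E'
from h import *
a=cap('scene');b=cap('side');w=cap('wrist')
print(a['s']['position'],a['s']['force'])
A=cv2.resize(a['image'][140:270,230:430],(800,520));B=cv2.resize(b['image'][140:290,200:400],(800,600),interpolation=cv2.INTER_CUBIC)
cv2.imwrite('pics/s1.png',B)
cv2.imwrite('pics/s2.png',np.hstack([cv2.resize(A,(400,260)),cv2.resize(w['image'],(400,260))]))
E
```

```text
[0.6139372  0.0607145  0.05838055] [-4.59138928  3.48643504  2.42233333]
```

View pics/s1.png

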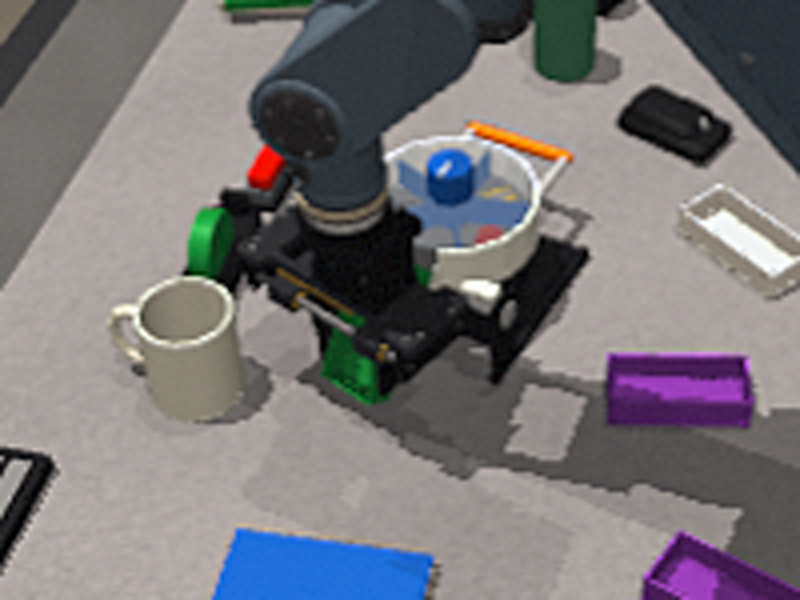

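The tray's inner end came down on the chute (green at (425,265)), because the spout overhangs it. It has to go in from the side, low. I'll back off upward, flatten the tray on open desk, then slide it under.

Request:
arm_command(translation=[[0,-0.1,0],[0,-0.2,0],[0,-0.4,0],[0,-0.7,0],[0,-1,0]], rotation=[[0,0,0],[0,0,0],[0,0,0],[0,0,0],[0,0,0]], grip=[1,1,1,1,1])

```text
time_s: 9.2
position: [0.6172, 0.0578, 0.1365]
tcp_rot: [[-0.438, 0.003, 0.899], [-0.899, -0.001, -0.438], [-0.0, -1.0, 0.004]]
force: [0.8, -1.0, -0.7]
opening: 0.641
```

```bash
python3 - <<'E'
from h import *
a=cap('scene');b=cap('side');w=cap('wrist')
print(a['s']['position'],a['s']['force'])
B=cv2.resize(b['image'][130:280,210:370],(500,470),interpolation=cv2.INTER_CUBIC)
A=cv2.resize(a['image'][150:280,260:360],(300,470),interpolation=cv2.INTER_CUBIC)
cv2.imwrite('pics/s3.png',np.hstack([A,B]))
E
python3 to.py 0.585 0.135 0.12 72
```

```text
[0.61724005 0.05782947 0.13651972] [ 0.80495319 -0.96927324 -0.71676948]
pos [0.6185 0.0579 0.1376] trans shares [-0.683  0.216 -0.8  ] rot shares [-0.007 -0.133 -0.002] q6 [-5. 37. 88. -0. 54. 21.]
```

View pics/s3.png

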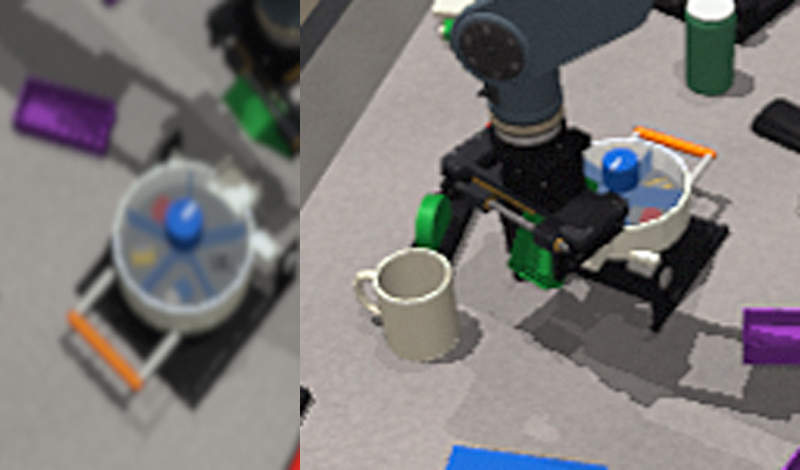

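The carousel is level and its contents are in place. The tray is pitched in the grip. I'll move clear and measure the pitch so the tool can be tilted to set the tray down flat.

Request:
arm_command(translation=[[-0.35,0,-0.4],[-0.683,-0.1,-0.8],[-0.683,-0.1,-0.8],[-0.683,-0.1,-0.8]], rotation=[[0,-0.06,0],[0,-0.133,0],[0,-0.133,0],[0,-0.133,0]], grip=[1,1,1,1])

```text
time_s: 9.75
position: [0.5819, 0.1363, 0.1424]
tcp_rot: [[-0.307, 0.0, 0.952], [-0.952, -0.001, -0.307], [0.001, -1.0, 0.0]]
force: [-0.6, -0.3, -0.7]
opening: 0.639
```

```bash
cat > tilt.py <<'E'
from h import *
cs={n:cap(n) for n in('wrist','side','scene')}
s=bot.read_state();R=np.array(s['tcp_rot']);p=np.array(s['position'])
print(p,R.round(3).tolist())
M={}
for n,c in cs.items():
    m=cv2.inRange(cv2.cvtColor(c['image'],cv2.COLOR_BGR2HSV),(45,110,25),(80,255,255))
    # keep only near the projected tcp
    u=proj(c,[p])[0]; r=320 if n=='wrist' else 45
    k=np.zeros_like(m);cv2.circle(k,tuple(int(v) for v in u),r,255,-1);M[n]=m&k
    ys,xs=np.nonzero(M[n]);print(n,u,xs.min(),xs.max(),ys.min(),ys.max(),len(xs))
def pts(phi,off=.0294,gh=.0324,sl=0):
    # tray-local in tool axes: x outward=-toolx ; pivot at tcp+3mm
    B=np.array([[-off+sl+a*.06, -b*.5+0, z] for a in(-1,1) for b in(-.056,.056) for z in(0,.03)])
    Q=[]
    for X,Y,Z in B:
        # pivot height gh-.003 above tray bottom
        t=np.array([-X, (gh-.003)-Z, Y]) ; 
        c,q=np.cos(phi),np.sin(phi)
        # inner end(+tool x) up (= -tool y)
        t=np.array([c*t[0]+q*t[1], -q*t[0]+c*t[1], t[2]]); t[1]+=.003
        Q.append(p+R@t)
    return Q
for d in range(0,66,5):
    o=[]
    for n,c in cs.items():
        h=cv2.convexHull(proj(c,pts(np.radians(d))).astype(np.float32))
        k=np.zeros(M[n].shape,np.uint8);cv2.fillConvexPoly(k,h.astype(np.int32),255)
        out=((M[n]>0)&(k==0)).sum()  # green not explained
        hh=h[:,0];o.append((int(out),int((k>0).sum()),hh.min(0).astype(int).tolist(),hh.max(0).astype(int).tolist()))
    print(d,o)
A=cs['side']['image'];u=proj(cs['side'],[p])[0].astype(int)
S=cv2.resize(A[u[1]-60:u[1]+60,u[0]-60:u[0]+60],(500,500),interpolation=cv2.INTER_CUBIC)
cv2.imwrite('pics/tl.png',np.hstack([S,cv2.resize(cs['wrist']['image'][100:400,170:470],(300,500))]))
E
python3 tilt.py
```

```text
[0.58275791 0.1346826  0.14243386] [[-0.31, 0.0, 0.951], [-0.951, -0.0, -0.31], [0.0, -1.0, 0.0]]
wrist [325.79296395 264.76017435] 260 380 206 296 6291
side [290.17690002 227.29991438] 250 308 197 240 311
scene [353.74324305 160.32980496] 338 358 151 169 183
0 [(333, 20902, [271, 194], [381, 398]), (65, 804, [276, 207], [313, 244]), (55, 671, [329, 151], [365, 185])]
5 [(300, 21089, [271, 197], [380, 410]), (65, 830, [277, 205], [314, 244]), (53, 661, [329, 151], [365, 184])]
10 [(292, 20932, [272, 201], [379, 421]), (64, 829, [277, 204], [314, 244]), (55, 612, [329, 152], [365, 183])]
15 [(298, 20821, [272, 204], [378, 433]), (60, 871, [277, 202], [314, 244]), (49, 626, [328, 152], [365, 182])]
20 [(262, 21158, [269, 205], [381, 444]), (57, 860, [277, 201], [314, 243]), (52, 594, [328, 153], [364, 181])]
25 [(281, 21201, [266, 205], [385, 456]), (54, 870, [277, 200], [314, 243]), (46, 564, [329, 153], [364, 179])]
30 [(254, 21534, [263, 206], [389, 467]), (50, 862, [278, 199], [313, 242]), (43, 542, [329, 154], [364, 178])]
35 [(432, 21600, [259, 208], [393, 477]), (49, 864, [278, 198], [313, 242]), (35, 514, [329, 154], [364, 176])]
40 [(556, 21585, [256, 209], [397, 486]), (47, 838, [278, 198], [312, 241]), (31, 462, [330, 155], [363, 174])]
45 [(706, 21736, [251, 211], [402, 494]), (53, 876, [279, 197], [312, 240]), (25, 421, [331, 155], [363, 172])]
50 [(952, 21915, [247, 213], [408, 500]), (51, 898, [279, 197], [311, 240]), (14, 387, [332, 153], [362, 172])]
55 [(1162, 21896, [242, 216], [413, 504]), (61, 859, [280, 197], [310, 240]), (8, 346, [333, 151], [362, 173])]
60 [(1451, 21811, [238, 219], [419, 506]), (58, 886, [280, 196], [309, 240]), (1, 303, [334, 149], [362, 173])]
65 [(1693, 22072, [233, 222], [425, 515]), (58, 877, [280, 196], [308, 240]), (0, 311, [335, 148], [361, 174])]
```

View pics/tl.png

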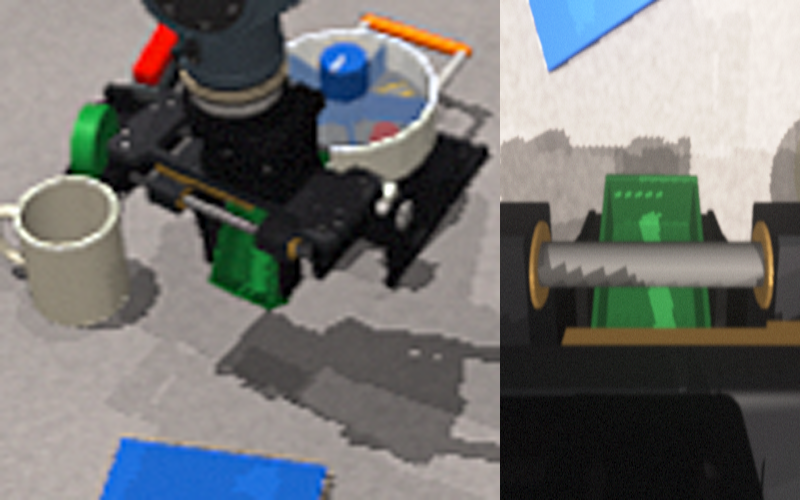

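The tray is pitched about 50°, inner end up. I'll tilt the tool 25° to halve that, touch the outer edge down gently and release.

Request:
arm_command(translation=[[0,0.1,0],[0,0.3,0],[0,0.7,0],[0,1,0],[0,1,0]], rotation=[[0,0,0.14],[0,0,0.28],[0,0,0.417],[0,0,0.417],[0,0,0.417]], grip=[1,1,1,1,1])

```text
time_s: 10.4
position: [0.5795, 0.1329, 0.0583]
tcp_rot: [[-0.289, 0.124, 0.949], [-0.86, 0.402, -0.314], [-0.421, -0.907, -0.01]]
force: [-1.1, -0.8, -0.9]
opening: 0.64
```

Request:
arm_command(translation=[[0.04,0.08,0],[0.07,0.15,0],[0.07,0.15,0]], rotation=[[0,0,0],[0,0,0],[0,0,0]], grip=[1,1,1])

```text
time_s: 10.7
position: [0.5828, 0.1362, 0.0504]
tcp_rot: [[-0.278, 0.132, 0.951], [-0.862, 0.402, -0.308], [-0.423, -0.906, 0.002]]
force: [-0.7, 0.5, -0.4]
opening: 0.64
```

Request:
arm_command(translation=[[0.02,0.04,0],[0.03,0.07,0],[0.03,0.07,0]], rotation=[[0,0,0],[0,0,0],[0,0,0]], grip=[1,1,1])

```text
time_s: 11.0
position: [0.5822, 0.1363, 0.0439]
tcp_rot: [[-0.279, 0.131, 0.951], [-0.862, 0.402, -0.308], [-0.423, -0.906, 0.001]]
force: [-0.1, -0.5, -0.1]
opening: 0.636
```

Request:
arm_command(translation=[[0,0,0],[0,0,0],[0,0,0],[0,0,0],[0,0,0]], rotation=[[0,0,0],[0,0,0],[0,0,0],[0,0,0],[0,0,0]], grip=[-0.35,-0.4,-0.5,-0.6,-1])

```text
time_s: 11.5
position: [0.5822, 0.1359, 0.0437]
tcp_rot: [[-0.28, 0.131, 0.951], [-0.862, 0.402, -0.309], [-0.423, -0.906, 0.0]]
force: [0.1, -0.6, 0.1]
opening: 0.824
```

Request:
arm_command(translation=[[-0.1,-0.2,0],[-0.25,-0.5,0],[-0.4,-0.9,0],[-0.4,-0.9,0],[-0.4,-0.9,0]], rotation=[[0,0,0],[0,0,-0.1],[0,0,-0.25],[0,0,-0.417],[0,0,-0.417]], grip=[-1,-1,-1,-1,-1])

```text
time_s: 12.0
position: [0.5838, 0.1347, 0.1255]
tcp_rot: [[-0.309, 0.006, 0.951], [-0.951, -0.005, -0.309], [0.003, -1.0, 0.007]]
force: [-0.1, 0.1, 0.0]
opening: 0.993
```

```bash
python3 tray.py t5
```

```text
12.0 [0.5838 0.1347 0.1255] [[-0.3093, 0.0057, 0.951], [-0.951, -0.0048, -0.3092], [0.0028, -1.0, 0.0069]] [-0.11909952  0.087948    0.04691966]
blob [ 285  184   65   61 3649]
rim rect mm 579.4457397460938 133.70252990722656 53.04824447631836 53.83521270751953 71.81083679199219
blob [ 287  272   60   36 1562]
rim rect mm 556.805419921875 66.42684936523438 35.402305603027344 53.923336029052734 71.76069641113281
[(0.81, array([318., 241.]))] [array([0.569 , 0.0996])]
```

View pics/t5.png

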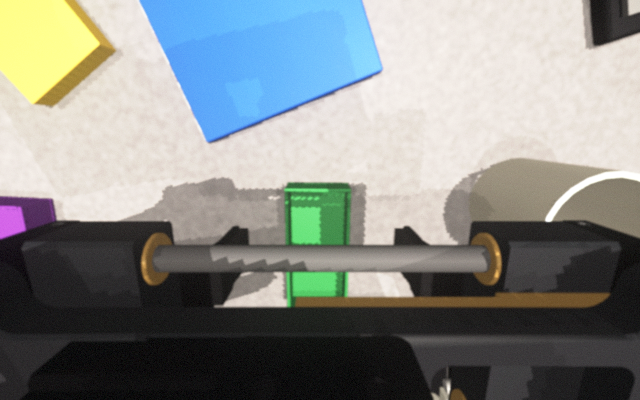

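The tray is flat and upright, centre about (0.569,0.101). I'll regrasp it low and slide it under the spout at about yaw 60°, which clears the mug and the chute.

Request:
arm_command(translation=[[0.07,0.4,-0.048],[0.07,0.75,-0.048],[0.07,0.75,-0.048]], rotation=[[0,0,0],[0,0,0],[0,0,0]], grip=[-1,-1,-1])

```text
time_s: 12.45
position: [0.5722, 0.1291, 0.0584]
tcp_rot: [[-0.311, -0.01, 0.95], [-0.95, 0.001, -0.311], [0.002, -1.0, -0.01]]
force: [-0.7, -1.0, -0.6]
opening: 0.993
```

Request:
arm_command(translation=[[0,0.25,0],[0,0.41,0],[0,0.41,0],[0,0.41,0]], rotation=[[0,0,0],[0,0,0],[0,0,0],[0,0,0]], grip=[-1,-1,-1,0])

```text
time_s: 12.85
position: [0.5764, 0.1301, 0.0299]
tcp_rot: [[-0.31, -0.0, 0.951], [-0.951, 0.0, -0.31], [-0.0, -1.0, -0.0]]
force: [-0.3, -0.8, -0.2]
opening: 0.967
```

Request:
arm_command(translation=[[0,0,0],[0,0,0],[0,0,0],[0,0,0],[0,0,0]], rotation=[[0,0,0],[0,0,0],[0,0,0],[0,0,0],[0,0,0]], grip=[1,1,1,1,1])

```text
time_s: 13.35
position: [0.577, 0.1305, 0.0302]
tcp_rot: [[-0.309, 0.002, 0.951], [-0.951, 0.0, -0.309], [-0.001, -1.0, 0.002]]
force: [0.5, 0.3, 2.3]
opening: 0.644
```

Request:
arm_command(translation=[[0,0,0],[0,0,0],[0,-0.06,0]], rotation=[[0,0,0],[0,0,0],[0,0,0]], grip=[1,1,1])

```text
time_s: 13.65
position: [0.5754, 0.1304, 0.0339]
tcp_rot: [[-0.309, -0.002, 0.951], [-0.951, -0.0, -0.309], [0.001, -1.0, -0.002]]
force: [0.2, -0.1, -0.5]
opening: 0.642
```

```bash
python3 to.py 0.618 0.060 0.037 60
```

```text
pos [0.5754 0.1304 0.0339] trans shares [ 0.672 -0.04   0.778] rot shares [0.002 0.2   0.001] q6 [ 2. 45. 95.  0. 40. 20.]
```

Request:
arm_command(translation=[[0.1,0,0.1],[0.2,0,0.25],[0.35,0,0.4],[0.52,0,0.6],[0.67,0,0.775]], rotation=[[0,0.12,0],[0,0.2,0],[0,0.2,0],[0,0.2,0],[0,0.2,0]], grip=[1,1,1,1,1])

```text
time_s: 14.15
position: [0.6194, 0.0586, 0.0342]
tcp_rot: [[-0.499, -0.0, 0.866], [-0.866, -0.0, -0.499], [0.0, -1.0, -0.0]]
force: [0.3, -0.1, -1.5]
opening: 0.644
```

Request:
arm_command(translation=[[0,0,0],[0,0,0],[0,0,0]], rotation=[[0,0,0],[0,0,0],[0,0,0]], grip=[1,1,1])

```text
time_s: 14.45
position: [0.6178, 0.0605, 0.0342]
tcp_rot: [[-0.5, -0.002, 0.866], [-0.866, 0.0, -0.5], [0.0, -1.0, -0.002]]
force: [0.5, -0.1, -0.8]
opening: 0.642
```

```bash
python3 to.py 0.618 0.060 0.0302 60
```

```text
pos [0.6178 0.0605 0.0342] trans shares [0.005 0.05  0.005] rot shares [0.002 0.    0.   ] q6 [-5. 46. 90.  0. 44. 25.]
```

Set it down, release, and rise straight up.

Request:
arm_command(translation=[[0,0.03,0],[0,0.05,0],[0,0.05,0],[0,0.05,0],[0,0.05,0]], rotation=[[0,0,0],[0,0,0],[0,0,0],[0,0,0],[0,0,0]], grip=[1,1,-0.6,-0.6,-0.6])

```text
time_s: 14.95
position: [0.6187, 0.0604, 0.0305]
tcp_rot: [[-0.5, 0.0, 0.866], [-0.866, -0.0, -0.5], [-0.0, -1.0, 0.0]]
force: [0.1, -0.8, 0.3]
opening: 0.779
```

Request:
arm_command(translation=[[0,-0.1,0],[0,-0.5,0],[0,-1,0],[0,-1,0]], rotation=[[0,0,0],[0,0,0],[0,0,0],[0,0,0]], grip=[-0.6,-0.6,-0.6,-0.6])

```text
time_s: 15.35
position: [0.6228, 0.06, 0.1163]
tcp_rot: [[-0.5, 0.012, 0.866], [-0.866, -0.001, -0.5], [-0.005, -1.0, 0.011]]
force: [0.8, -1.0, -0.1]
opening: 0.796
```

Request:
arm_command(translation=[[0,-0.5,0],[0,-1,0],[0,-1,0]], rotation=[[0,0,0],[0,0,0],[0,0,0]], grip=[-0.6,-0.6,-0.6])

```text
time_s: 15.65
position: [0.6224, 0.0601, 0.1964]
tcp_rot: [[-0.5, 0.012, 0.866], [-0.866, -0.001, -0.5], [-0.005, -1.0, 0.011]]
force: [0.9, 0.6, 0.4]
opening: 0.799
```

```bash
python3 tray.py t6; python3 to.py 0.572 -0.0902 0.19 66
```

```text
15.65 [0.6224 0.0601 0.1964] [[-0.4999, 0.0123, 0.866], [-0.8661, -0.0009, -0.4999], [-0.0054, -0.9999, 0.0111]] [0.86007649 0.55589126 0.37066982]
blob [ 290  171   51   74 3449]
rim rect mm 610.0088500976562 49.66302490234375 82.69142150878906 53.85940170288086 60.73136520385742
blob [ 487  178   54   47 1221]
rim rect mm 796.9290161132812 -57.44672775268555 41.038307189941406 75.24295043945312 9.3713960647583
[(0.61, array([315.1, 218.7])), (0.6, array([ 11.2, 222.7]))] [array([0.5991, 0.0322]), array([0.2824, 0.2109])]
pos [0.618  0.0603 0.1901] trans shares [1.916 0.002 0.443] rot shares [ 0.001 -0.1    0.   ] q6 [-5. 34. 86. -0. 61. 25.]
```

```bash
cat > wheel.py <<'E'
from h import *
def analyse(c,ctr=(.572,-.0902)):
    im=c['image'];hsv=cv2.cvtColor(im,cv2.COLOR_BGR2HSV)
    # sample ring at compartment-wall height, blue-ness vs angle; fit phase of 5-fold pattern
    A=np.radians(np.arange(0,360,1.));acc=np.zeros(360)
    for r in np.arange(.032,.066,.003):
        P=np.array([[ctr[0]+r*np.cos(a),ctr[1]+r*np.sin(a),.105] for a in A])
        u=proj(c,P);v=cv2.remap(im,u[:,0].astype(np.float32),u[:,1].astype(np.float32),cv2.INTER_LINEAR)[:,0].astype(float)
        acc+=v[:,0]-v[:,2]
    ph=np.angle(np.sum(acc*np.exp(5j*A)));  # peaks (walls) at ang = ph.. conj
    wall=np.degrees(-np.angle(np.sum(acc*np.exp(-5j*A)))/5)%72
    red=cv2.inRange(hsv,(0,90,60),(8,255,255))|cv2.inRange(hsv,(172,90,60),(180,255,255))
    uc=proj(c,[[ctr[0],ctr[1],.09]])[0]
    n,l,st,ce=cv2.connectedComponentsWithStats(red)
    for i in range(1,n):
        if st[i,4]>30 and np.hypot(*(ce[i]-uc))<90:
            m=atz(c,ce[i],.09)[:2]-ctr;print('red',ce[i],st[i,4],'r',np.hypot(*m),'ang',np.degrees(np.arctan2(m[1],m[0])))
    wc=(36+wall)%72
    print('compartment centres at',[(wc+72*k)%360 for k in range(5)],'contrast',abs(np.sum(acc*np.exp(5j*A)))/np.abs(acc).sum())
if __name__=='__main__':
    import sys
    if len(sys.argv)>1:
        c=eyes.capture('wrist');c['image']=cv2.imread('pics/w2.png')
        T=np.eye(4);T[:3,:3]=[[-.006,.005,1],[-1,-.005,-.006],[.005,-1,.005]];T[:3,3]=[.5773,-.1656,.3276];c['W']=T@np.array(c['hand_eye'])
        analyse(c)
    else:
        c=cap('wrist');cv2.imwrite('pics/wh.png',c['image']);print(c['s']['position']);analyse(c)
E
python3 wheel.py old; python3 to.py 0.572 -0.0902 0.19 76
```

```text
red [282.77209302 103.70232558] 215 r 0.04762508269672387 ang 150.79330647113974
compartment centres at [np.float64(3.2568251378385753), np.float64(75.25682513783858), np.float64(147.25682513783858), np.float64(219.25682513783858), np.float64(291.2568251378386)] contrast 0.5021209682829916
pos [0.6175 0.0603 0.1892] trans shares [ 1.914 -0.008  0.448] rot shares [ 0.003 -0.267  0.001] q6 [-5. 34. 86. -0. 61. 25.]
```

Request:
arm_command(translation=[[0.5,0,0.11],[0.957,0,0.224]], rotation=[[0,0,0],[0,0,0]], grip=[-0.6,-0.6])

```text
time_s: 16.05
position: [0.5944, -0.0148, 0.1883]
tcp_rot: [[-0.498, -0.004, 0.867], [-0.867, 0.001, -0.498], [0.001, -1.0, -0.004]]
force: [-0.1, -0.6, -0.8]
opening: 0.8
```

Request:
arm_command(translation=[[0.5,0,0.11],[0.957,0,0.224],[0.957,0,0.224],[0.957,0,0.224]], rotation=[[0,-0.14,0],[0,-0.267,0],[0,-0.267,0],[0,-0.267,0]], grip=[-0.6,-0.6,-0.6,-0.6])

```text
time_s: 16.45
position: [0.5721, -0.0907, 0.1888]
tcp_rot: [[-0.245, -0.003, 0.969], [-0.969, 0.002, -0.245], [-0.001, -1.0, -0.003]]
force: [0.4, -0.1, 0.6]
opening: 0.801
```

```bash
python3 to.py 0.572 -0.0902 0.137 76
```

```text
pos [ 0.5721 -0.0907  0.1888] trans shares [-0.005  0.648 -0.001] rot shares [ 0.003 -0.003 -0.001] q6 [-20.  31.  92.   0.  58.  -6.]
```

Request:
arm_command(translation=[[0,0.3,0],[0,0.65,0],[0,0.65,0],[0,0.65,0],[0,0.65,0]], rotation=[[0,0,0],[0,0,0],[0,0,0],[0,0,0],[0,0,0]], grip=[-0.6,-0.6,1,1,1])

```text
time_s: 16.95
position: [0.5735, -0.0895, 0.139]
tcp_rot: [[-0.241, 0.0, 0.971], [-0.971, 0.0, -0.241], [-0.0, -1.0, 0.0]]
force: [-0.5, -1.2, -0.1]
opening: 0.615
```

Request:
arm_command(translation=[[0,0,0],[0,0,0],[0,0,0],[0,0,0]], rotation=[[0,0,0],[0,0,0],[0,0,0],[0,0,0]], grip=[1,1,1,1])

```text
time_s: 17.35
position: [0.5722, -0.0897, 0.1392]
tcp_rot: [[-0.242, -0.002, 0.97], [-0.97, 0.001, -0.242], [-0.0, -1.0, -0.002]]
force: [-3.6, 2.2, 5.5]
opening: 0.451
```

Request:
arm_command(translation=[[0,0,0],[0,0,0],[0,0,0],[0,0,0],[0,0,0]], rotation=[[0,0.12,0],[0,0.24,0],[0,0.36,0],[0,0.48,0],[0,0.6,0]], grip=[1,1,1,1,1])

```text
time_s: 17.85
position: [0.5733, -0.0903, 0.1392]
tcp_rot: [[-0.769, 0.001, 0.639], [-0.639, -0.0, -0.769], [-0.0, -1.0, 0.001]]
force: [-2.0, -0.8, 3.3]
opening: 0.454
```

Request:
arm_command(translation=[[0,0,0],[0,0,0],[0,0,0],[0,0,0],[0,0,0]], rotation=[[0,0.12,0],[0,0.24,0],[0,0.36,0],[0,0.48,0],[0,0.588,0]], grip=[1,1,1,1,1])

```text
time_s: 18.35
position: [0.5737, -0.0915, 0.1392]
tcp_rot: [[-0.997, 0.002, 0.078], [-0.078, -0.002, -0.997], [-0.002, -1.0, 0.002]]
force: [-2.1, -4.0, 3.0]
opening: 0.451
```

Request:
arm_command(translation=[[0,0,0],[0,0,0],[0,0,0],[0,0,0],[0,0,0]], rotation=[[0,0,0],[0,0,0],[0,0,0],[0,0,0],[0,0,0]], grip=[1,1,-0.6,-0.6,-0.6])

```text
time_s: 18.85
position: [0.5731, -0.0896, 0.138]
tcp_rot: [[-0.997, -0.0, 0.083], [-0.083, 0.001, -0.997], [0.0, -1.0, -0.001]]
force: [0.7, -0.1, 0.0]
opening: 0.638
```

```bash
python3 to.py 0.5406 -0.2163 0.20 -14; python3 wheel.py
```

```text
pos [ 0.5731 -0.0896  0.138 ] trans shares [ 0.537 -0.777  1.544] rot shares [0.001 0.313 0.   ] q6 [-20.  35.  94.   0.  51.  65.]
[ 0.57306674 -0.08960753  0.13796399]
red [259.58604091 211.36823105] 831 r 0.04577230921879319 ang 77.77778174902019
compartment centres at [np.float64(71.88385365712372), np.float64(143.88385365712372), np.float64(215.88385365712372), np.float64(287.8838536571237), np.float64(359.8838536571237)] contrast 0.4214808982332865
```

Request:
arm_command(translation=[[0,-0.4,0],[0.3,-1,0],[0.6,-1,0]], rotation=[[0,0,0],[0,0,0],[0,0,0]], grip=[-0.6,-0.6,-0.6])

```text
time_s: 19.2
position: [0.529, -0.0952, 0.2229]
tcp_rot: [[-0.996, 0.011, 0.084], [-0.084, -0.004, -0.996], [-0.01, -1.0, 0.005]]
force: [0.8, -1.2, -0.5]
opening: 0.797
```

Request:
arm_command(translation=[[0.2,-0.5,0],[0.4,-1,0],[0.4,-1,0],[0.4,-1,0],[0.4,-1,0]], rotation=[[0,0,0],[0,0,0],[0,0,0],[0,0,0],[0,0,0]], grip=[-0.6,-0.6,-0.6,-0.6,-0.6])

```text
time_s: 19.7
position: [0.4931, -0.0964, 0.2974]
tcp_rot: [[-0.997, -0.002, 0.083], [-0.083, 0.001, -0.997], [0.002, -1.0, -0.001]]
force: [-0.3, 0.7, -1.1]
opening: 0.802
```

```bash
python3 wheel.py; python3 look.py w5; python3 to.py 0.5406 -0.2163 0.20 -14
```

```text
[ 0.49308142 -0.09642228  0.29737418]
red [283.94557823 106.61904762] 294 r 0.04641171837350238 ang 79.01340318363563
compartment centres at [np.float64(5.241757667374188), np.float64(77.24175766737419), np.float64(149.2417576673742), np.float64(221.2417576673742), np.float64(293.2417576673742)] contrast 0.5158867263048391
19.75 [ 0.493  -0.0964  0.297 ]
knob_top [(0.84, array([324.9, 118.4]), array([ 0.5694, -0.0919]))]
hub [(0.86, array([323.2, 117.2]), array([ 0.5732, -0.0903]))]
lip [(0.59, array([235.7,  86.2]), array([0.599 , 0.0134]))]
handle [(0.92, array([419.9, 154.9]), array([ 0.5385, -0.2147]))]
red_magnet []
eraser []
sharpener []
clip []
tray [(0.9, array([366.8, 282.6]), array([ 0.3175, -0.1861])), (0.71, array([238.5,  95.6]), array([0.596 , 0.0324]))]
pos [ 0.4935 -0.0969  0.2983] trans shares [-0.464  1.228  1.537] rot shares [0.    0.312 0.   ] q6 [-24.  17.  95.   0.  68.  61.]
```

View pics/w5.png

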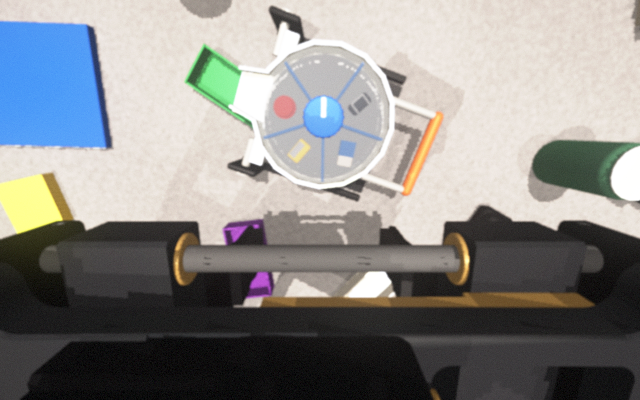

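Dividers put the compartment at 77° against a spout heading of 76°, so the red magnet at (284,106) faces the spout and the tray sits under it. Now to the handle.

Request:
arm_command(translation=[[-0.12,0.3,0.4],[-0.23,0.6,0.77]], rotation=[[0,0,0],[0,0,0]], grip=[0.3,0.3])

```text
time_s: 20.45
position: [0.5179, -0.1573, 0.251]
tcp_rot: [[-0.996, 0.003, 0.084], [-0.084, -0.002, -0.996], [-0.003, -1.0, 0.002]]
force: [0.6, -0.3, 0.3]
opening: 0.692
```

Request:
arm_command(translation=[[-0.12,0.5,0.4],[-0.22,0.9,0.76],[-0.22,0.9,0.76],[-0.22,0.9,0.76],[-0.22,0.9,0.76]], rotation=[[0,0.14,0],[0,0.25,0],[0,0.312,0],[0,0.312,0],[0,0.312,0]], grip=[0.3,0.3,0.3,0.3,0.3])

```text
time_s: 20.95
position: [0.5396, -0.2158, 0.1787]
tcp_rot: [[-0.971, 0.0, -0.24], [0.24, -0.0, -0.971], [-0.0, -1.0, -0.0]]
force: [0.1, 0.5, -0.2]
opening: 0.363
```

```bash
python3 to.py 0.5396 -0.2155 0.081 -14;python3 - <<'E'
from h import *
c=cap('wrist');im=c['image']
m=cv2.inRange(cv2.cvtColor(im,cv2.COLOR_BGR2HSV),(6,170,120),(18,255,255));m[255:]=0
ys,xs=np.nonzero(m);print(len(xs),xs.min() if len(xs) else 0,xs.max() if len(xs) else 0,ys.min() if len(ys) else 0,ys.max() if len(ys) else 0)
if len(xs):
    l=cv2.fitLine(np.c_[xs,ys].astype(np.float32),cv2.DIST_HUBER,0,.01,.01).ravel();print(l)
    for t in(-15,15):print(atz(c,(l[2]+t*l[0],l[3]+t*l[1]),.074))
cv2.imwrite('pics/hd.png',im)
print(spot('wrist','handle'))
E
```

```text
pos [ 0.5396 -0.2158  0.1787] trans shares [ 1.000e-03  1.221e+00 -4.000e-03] rot shares [ 0.     0.002 -0.   ] q6 [-33.  32.  92.   0.  56.  71.]
515 316 330 160 244
[ 1.0550527e-01 -9.9441874e-01  3.2507394e+02  2.1384132e+02]
[ 0.51973107 -0.21164566  0.074     ]
[ 0.54562891 -0.22082651  0.074     ]
[(0.76, array([318.7, 208.6]))]
```

Request:
arm_command(translation=[[0,0.4,0],[0,0.8,0],[0,0.8,0]], rotation=[[0,0,0],[0,0,0],[0,0,0]], grip=[0.3,0.3,0.3])

```text
time_s: 21.35
position: [0.5372, -0.2138, 0.1122]
tcp_rot: [[-0.971, -0.006, -0.24], [0.24, 0.004, -0.971], [0.006, -1.0, -0.002]]
force: [-1.3, 0.5, 0.4]
opening: 0.349
```

Request:
arm_command(translation=[[0,0.2,0],[0,0.42,0],[0,0.42,0],[0,0.42,0],[0,0.42,0]], rotation=[[0,0,0],[0,0,0],[0,0,0],[0,0,0],[0,0,0]], grip=[0.3,0.3,0.3,1,1])

```text
time_s: 21.85
position: [0.5404, -0.2163, 0.0826]
tcp_rot: [[-0.97, 0.003, -0.241], [0.241, -0.002, -0.97], [-0.003, -1.0, 0.001]]
force: [0.6, 0.1, 0.5]
opening: 0.243
```

Request:
arm_command(translation=[[0,0,0],[0,0,0],[0,0,0],[0,0,0]], rotation=[[0,0,0],[0,0,0],[0,0,0],[0,0,0]], grip=[1,1,1,1])

```text
time_s: 22.25
position: [0.54, -0.2178, 0.0824]
tcp_rot: [[-0.971, 0.002, -0.241], [0.241, -0.003, -0.97], [-0.003, -1.0, 0.003]]
force: [-3.1, -3.8, 5.2]
opening: 0.149
```

Request:
arm_command(translation=[[0,-0.128,-0.005],[0,-0.256,-0.015],[0,-0.383,-0.032],[0,-0.509,-0.056],[0,-0.633,-0.086]], rotation=[[0,0,0],[0,0,0],[0,0,0],[0,0,0],[0,0,0]], grip=[1,1,1,1,1])

```text
time_s: 22.75
position: [0.5416, -0.2117, 0.1322]
tcp_rot: [[-0.971, 0.002, -0.241], [0.241, -0.005, -0.971], [-0.003, -1.0, 0.004]]
force: [0.0, -6.8, -2.7]
opening: 0.15
```

```bash
cat > st.py <<'E'
from h import *
s=bot.read_state();p=np.array(s['position']);d=np.array([.2436,.9699])
al=(p[:2]-[.540,-.2178])@d;dz=p[2]-.0824
print(s['time_s'],p.round(4),'F',np.round(s['force'],1),'M',np.round(s['moment'],2),'dx',al,'dz',dz,'theta',np.arctan2(dz+.002,.205-al))
E
python3 st.py
```

```text
22.75 [ 0.5416 -0.2117  0.1322] F [ 0.  -6.8 -2.7] M [-1.25  0.35 -0.06] dx 0.006348520597891233 dz 0.049845113787752415 theta 0.2552907379109854
```

Request:
arm_command(translation=[[0,-0.245,-0.078],[0,-0.48,-0.18],[0,-0.594,-0.24],[0,-0.704,-0.305],[0,-0.81,-0.376]], rotation=[[0,0,0],[0,0,0],[0,0,0],[0,0,0],[0,0,0]], grip=[1,1,1,1,1])

```text
time_s: 23.25
position: [0.5487, -0.1839, 0.1982]
tcp_rot: [[-0.971, 0.002, -0.24], [0.24, -0.009, -0.971], [-0.004, -1.0, 0.008]]
force: [-2.8, -10.0, 2.9]
opening: 0.149
```

Request:
arm_command(translation=[[0,-0.2,-0.156],[0,-0.2975,-0.2425],[0,-0.389,-0.334],[0,-0.475,-0.429],[0,-0.555,-0.528]], rotation=[[0,0,0],[0,0,0],[0,0,0],[0,0,0],[0,0,0]], grip=[1,1,1,1,1])

```text
time_s: 23.75
position: [0.5588, -0.1448, 0.2444]
tcp_rot: [[-0.971, 0.002, -0.24], [0.24, -0.014, -0.971], [-0.005, -1.0, 0.013]]
force: [-6.3, -12.5, 12.5]
opening: 0.152
```

Request:
arm_command(translation=[[0,0,0],[0,0,0],[0,0,0],[0,0,0],[0,0,0]], rotation=[[0,0,0],[0,0,0],[0,0,0],[0,0,0],[0,0,0]], grip=[1,1,1,1,1])

```text
time_s: 24.25
position: [0.5587, -0.1448, 0.2445]
tcp_rot: [[-0.971, 0.002, -0.24], [0.24, -0.013, -0.971], [-0.005, -1.0, 0.012]]
force: [-6.5, -12.7, 13.1]
opening: 0.149
```

```bash
python3 st.py; cat > red.py <<'E'
from h import *
for n in('side','scene'):
    c=cap(n);im=c['image'];hsv=cv2.cvtColor(im,cv2.COLOR_BGR2HSV)
    red=cv2.inRange(hsv,(0,110,60),(7,255,255))|cv2.inRange(hsv,(173,110,60),(180,255,255))
    k,l,st,ce=cv2.connectedComponentsWithStats(red)
    print(n,[(ce[i].round(1).tolist(),int(st[i,4]),atz(c,ce[i],.012).round(3)[:2].tolist()) for i in range(1,k) if st[i,4]>=4], 'tray px',proj(c,[[.601,.0334,.003]])[0], spot(n,'red_magnet',1),spot(n,'tray',4))
    u=proj(c,[[.59,-.03,.05]])[0].astype(int)
    cv2.imwrite('pics/r_%s.png'%n,cv2.resize(im[u[1]-60:u[1]+60,u[0]-50:u[0]+50],(400,480),interpolation=cv2.INTER_CUBIC))
cv2.imwrite('pics/r.png',np.hstack([cv2.imread('pics/r_side.png'),cv2.imread('pics/r_scene.png')]))
E
python3 red.py
```

```text
24.25 [ 0.5587 -0.1448  0.2445] F [ -6.5 -12.7  13.1] M [-2.3   1.34 -0.04] dx 0.07539660776558914 dz 0.16209095184158862 theta 0.9022895585265955
side [([269.5, 176.0], 168, [0.789, -0.239]), ([290.4, 236.6], 23, [0.614, 0.058])] tray px [296.19073389 233.96681883] [(0.48, array([289.1, 233.7]))] [(0.95, array([381.6, 294.2])), (0.94, array([377.9, 349.5])), (0.88, array([293.7, 229.7])), (0.87, array([370.1, 234.4]))]
scene [([59.4, 98.0], 758, [-0.81, -0.069]), ([365.9, 95.1], 245, [0.451, 0.562]), ([18.2, 148.5], 4, [-0.758, -0.368]), ([349.4, 197.5], 31, [0.608, 0.064]), ([360.0, 281.1], 331, [0.775, -0.206])] tray px [344.07359177 204.39487021] [(0.51, array([350.9, 194.9]))] [(0.89, array([248.4, 225.7])), (0.67, array([346.8, 208.5])), (0.62, array([297.8, 141.1])), (0.58, array([310.5, 106.3]))]
```

Both side and scene cameras place the magnet in the tray, near (0.611,0.061). Now I'll lower the carousel back along the same arc.

Request:
arm_command(translation=[[0,0.08,0.099],[0,0.166,0.194],[0,0.2575,0.285],[0,0.3525,0.371],[0,0.555,0.528]], rotation=[[0,0,0],[0,0,0],[0,0,0],[0,0,0],[0,0,0]], grip=[1,1,1,1,1])

```text
time_s: 25.05
position: [0.5487, -0.1837, 0.1992]
tcp_rot: [[-0.971, 0.003, -0.24], [0.24, -0.008, -0.971], [-0.005, -1.0, 0.007]]
force: [-3.2, -7.6, 3.7]
opening: 0.148
```

Request:
arm_command(translation=[[0,0.106,0.071],[0,0.216,0.136],[0,0.399,0.229],[0,0.565,0.299],[0,0.81,0.376]], rotation=[[0,0,0],[0,0,0],[0,0,0],[0,0,0],[0,0,0]], grip=[1,1,1,1,1])

```text
time_s: 25.55
position: [0.5415, -0.2117, 0.1325]
tcp_rot: [[-0.97, 0.002, -0.241], [0.241, -0.004, -0.97], [-0.003, -1.0, 0.003]]
force: [-1.6, -4.1, -1.1]
opening: 0.149
```

Request:
arm_command(translation=[[0,0.124,0.03],[0,0.249,0.054],[0,0.376,0.071],[0,0.48,0.08],[0,0.55,0.085]], rotation=[[0,0,0],[0,0,0],[0,0,0],[0,0,0],[0,0,0]], grip=[1,1,1,1,1])

```text
time_s: 26.05
position: [0.5399, -0.2176, 0.0874]
tcp_rot: [[-0.97, 0.002, -0.242], [0.242, -0.003, -0.97], [-0.002, -1.0, 0.002]]
force: [-1.2, -4.5, -1.2]
opening: 0.146
```

Request:
arm_command(translation=[[0,0.02,0],[0,0.04,0],[0,0.055,0],[0,0.07,0],[0,0.08,0]], rotation=[[0,0,0],[0,0,0],[0,0,0],[0,0,0],[0,0,0]], grip=[1,1,1,1,1])

```text
time_s: 26.55
position: [0.54, -0.2177, 0.0826]
tcp_rot: [[-0.97, 0.002, -0.241], [0.241, -0.003, -0.97], [-0.002, -1.0, 0.003]]
force: [-3.3, -4.7, 9.6]
opening: 0.148
```

```bash
python3 st.py
```

```text
26.55 [ 0.54   -0.2177  0.0826] F [-3.3 -4.7  9.6] M [-0.44  0.73 -0.03] dx 4.737656013393506e-05 dz 0.00015955739856648998 theta 0.01053647153035904
```

Request:
arm_command(translation=[[0,0,0],[0,0,0],[0,0,0],[0,-0.2,0],[0,-0.6,0]], rotation=[[0,0,0],[0,0,0],[0,0,0],[0,0,0],[0,0,0]], grip=[0.3,0.3,0.3,0.3,0.3])

```text
time_s: 27.05
position: [0.5376, -0.2142, 0.1271]
tcp_rot: [[-0.97, -0.006, -0.241], [0.241, 0.004, -0.97], [0.007, -1.0, -0.003]]
force: [0.4, -0.1, -0.1]
opening: 0.347
```

Request:
arm_command(translation=[[0,-0.5,0],[0,-1,0],[0,-1,0]], rotation=[[0,0,0],[0,0,0],[0,0,0]], grip=[0.3,0.3,0.3])

```text
time_s: 27.35
position: [0.5428, -0.2172, 0.2147]
tcp_rot: [[-0.97, 0.01, -0.241], [0.241, -0.006, -0.97], [-0.012, -1.0, 0.003]]
force: [1.1, 0.7, 0.0]
opening: 0.35
```

Request:
arm_command(translation=[[0,-0.4,-0.3],[0,-0.8,-0.7],[0,-0.8,-1],[0,-0.8,-1],[0,-0.8,-1]], rotation=[[0,-0.14,0],[0,-0.28,0],[0,-0.42,0],[0,-0.56,0],[0,-0.7,0]], grip=[-0.5,-0.5,-0.5,-0.5,-0.5])

```text
time_s: 27.85
position: [0.5585, -0.1365, 0.2725]
tcp_rot: [[-0.879, -0.001, 0.477], [-0.477, 0.001, -0.879], [0.0, -1.0, -0.001]]
force: [-0.6, 0.0, -0.4]
opening: 0.704
```

```bash
python3 st.py;python3 red.py; python3 to.py .6157 .0596 .23 60
```

```text
27.85 [ 0.5585 -0.1365  0.2725] F [-0.6  0.  -0.4] M [-0.02  0.14  0.04] dx 0.08339786302206705 dz 0.19007274320421688 theta 1.006390202431824
side [([269.5, 176.0], 168, [0.789, -0.239]), ([290.5, 236.4], 25, [0.614, 0.057])] tray px [296.19073389 233.96681883] [(0.54, array([292.3, 234.2]))] [(0.88, array([381. , 294.2])), (0.84, array([295.6, 231.7])), (0.67, array([378.1, 349.2])), (0.59, array([369.3, 237.1]))]
scene [([59.4, 98.0], 759, [-0.81, -0.069]), ([365.9, 95.2], 244, [0.451, 0.562]), ([18.2, 148.5], 4, [-0.758, -0.368]), ([349.4, 197.5], 31, [0.608, 0.064]), ([360.0, 281.1], 331, [0.775, -0.206])] tray px [344.07359177 204.39487021] [(0.62, array([324.5, 228.4]))] [(0.94, array([283.5, 184.7])), (0.66, array([250.1, 225.2])), (0.56, array([341.7, 206.8])), (0.55, array([294.8, 142.5]))]
pos [ 0.5586 -0.1381  0.2725] trans shares [-1.788  0.533 -1.85 ] rot shares [ 0.001 -0.535  0.   ] q6 [-25.  25.  87.   0.  68.  37.]
```

Request:
arm_command(translation=[[-0.3,0,-0.31],[-0.6,0,-0.62],[-0.894,0,-0.925]], rotation=[[0,0,0],[0,0,0],[0,0,0]], grip=[-0.5,-0.5,-0.5])

```text
time_s: 28.45
position: [0.5874, -0.0387, 0.2728]
tcp_rot: [[-0.884, -0.0, 0.467], [-0.467, 0.0, -0.884], [0.0, -1.0, -0.0]]
force: [-0.3, 0.4, 0.1]
opening: 0.748
```

Request:
arm_command(translation=[[-0.3,0.2,-0.31],[-0.6,0.4,-0.62],[-0.894,0.533,-0.925],[-0.894,0.533,-0.925],[-0.894,0.533,-0.925]], rotation=[[0,-0.14,0],[0,-0.28,0],[0,-0.42,0],[0,-0.535,0],[0,-0.535,0]], grip=[-0.5,-0.5,-0.5,-0.5,-0.5])

```text
time_s: 28.95
position: [0.6153, 0.0606, 0.2295]
tcp_rot: [[-0.498, -0.002, 0.867], [-0.867, 0.0, -0.498], [0.001, -1.0, -0.001]]
force: [-0.5, -0.4, 0.2]
opening: 0.751
```

```bash
python3 tray.py t8; python3 - <<'E'
from h import *
c=cap('wrist');hsv=cv2.cvtColor(c['image'],cv2.COLOR_BGR2HSV)
red=cv2.inRange(hsv,(0,110,60),(7,255,255))|cv2.inRange(hsv,(173,110,60),(180,255,255))
k,l,st,ce=cv2.connectedComponentsWithStats(red)
print([(ce[i].round(1).tolist(),int(st[i,4]),atz(c,ce[i],.017).round(3)[:2].tolist()) for i in range(1,k) if st[i,4]>=30])
E
python3 to.py .6157 .0596 .0302 60
```

```text
28.95 [0.6153 0.0606 0.2295] [[-0.498, -0.0015, 0.8672], [-0.8672, 0.0, -0.498], [0.0007, -1.0, -0.0014]] [-0.53355181 -0.43013716  0.21912106]
blob [ 301  165   45   80 2738]
rim rect mm 605.1688232421875 41.44792556762695 99.203857421875 52.655052185058594 60.280948638916016
blob [ 480  171   48   51 1213]
rim rect mm 797.1887817382812 -59.25991439819336 40.73086166381836 76.45670318603516 3.62811541557312
[(0.83, array([321.7, 209.3])), (0.58, array([ 49.4, 204.8]))] [array([0.5977, 0.0312]), array([0.29  , 0.2149])]
[([313.8, 184.6], 312, [0.608, 0.066])]
pos [0.6157 0.0588 0.2307] trans shares [-0.008  2.507 -0.006] rot shares [-0.001 -0.001 -0.   ] q6 [-5. 31. 84. -0. 65. 25.]
```

Request:
arm_command(translation=[[0,0.5,0],[0,1,0]], rotation=[[0,0,0],[0,0,0]], grip=[-0.7,-0.7])

```text
time_s: 29.35
position: [0.6173, 0.0585, 0.1517]
tcp_rot: [[-0.501, 0.006, 0.865], [-0.865, -0.001, -0.501], [-0.003, -1.0, 0.005]]
force: [0.4, -0.5, -1.4]
opening: 0.826
```

Request:
arm_command(translation=[[0,0.5,0],[0,0.9,0],[0,0.9,0]], rotation=[[0,0,0],[0,0,0],[0,0,0]], grip=[-0.7,-0.7,-0.7])

```text
time_s: 29.65
position: [0.6121, 0.0589, 0.0743]
tcp_rot: [[-0.501, -0.01, 0.866], [-0.866, 0.001, -0.501], [0.004, -1.0, -0.009]]
force: [-0.4, 0.1, 1.0]
opening: 0.849
```

Request:
arm_command(translation=[[0,0.3,0],[0,0.6,0],[0,0.6,0],[0,0.6,0],[0,0.6,0]], rotation=[[0,0,0],[0,0,0],[0,0,0],[0,0,0],[0,0,0]], grip=[-0.7,-0.7,-0.7,1,1])

```text
time_s: 30.15
position: [0.6171, 0.0593, 0.0326]
tcp_rot: [[-0.499, 0.004, 0.867], [-0.867, -0.0, -0.499], [-0.002, -1.0, 0.003]]
force: [-0.2, -0.3, 0.2]
opening: 0.74
```

Request:
arm_command(translation=[[0,0,0],[0,0,0],[0,0,0],[0,0,0],[0,-0.06,0]], rotation=[[0,0,0],[0,0,0],[0,0,0],[0,0,0],[0,0,0]], grip=[1,1,1,1,1])

```text
time_s: 30.65
position: [0.6155, 0.0597, 0.0357]
tcp_rot: [[-0.498, 0.0, 0.867], [-0.867, 0.0, -0.498], [-0.0, -1.0, 0.0]]
force: [-0.7, -0.5, -0.7]
opening: 0.641
```

```bash
python3 to.py .5744 .1297 .034 71.8; python3 to.py .5744 .1297 .1 71.8
```

```text
pos [0.6155 0.0597 0.0357] trans shares [-0.502  0.021 -0.881] rot shares [-0.    -0.195 -0.   ] q6 [-5. 46. 91.  0. 43. 25.]
pos [0.6155 0.0597 0.0357] trans shares [-0.502 -0.804 -0.881] rot shares [-0.    -0.195 -0.   ] q6 [-5. 46. 91.  0. 43. 25.]
```

Request:
arm_command(translation=[[-0.1,0,-0.17],[-0.2,0,-0.35],[-0.3,0,-0.53],[-0.4,0,-0.7],[-0.5,0,-0.88]], rotation=[[0,0,0],[0,0,0],[0,0,0],[0,-0.1,0],[0,-0.195,0]], grip=[1,1,1,1,1])

```text
time_s: 31.15
position: [0.5726, 0.1314, 0.0348]
tcp_rot: [[-0.307, -0.002, 0.952], [-0.952, 0.0, -0.307], [0.0, -1.0, -0.002]]
force: [0.2, 0.4, -2.0]
opening: 0.637
```

Request:
arm_command(translation=[[0,-0.2,0],[0,-0.4,0],[0,-0.6,0],[0,-0.75,0],[0,-0.75,0]], rotation=[[0,0,0],[0,0,0],[0,0,0],[0,0,0],[0,0,0]], grip=[1,1,1,1,1])

```text
time_s: 31.65
position: [0.5747, 0.1305, 0.0966]
tcp_rot: [[-0.311, 0.003, 0.95], [-0.95, 0.0, -0.311], [-0.001, -1.0, 0.002]]
force: [0.5, 0.4, -1.3]
opening: 0.638
```

```bash
python3 - <<'E'
from h import *
for n in('wrist','side'):
    c=cap(n);m=cv2.inRange(cv2.cvtColor(c['image'],cv2.COLOR_BGR2HSV),(100,140,80),(125,255,255))
    k,l,st,ce=cv2.connectedComponentsWithStats(m);i=1+np.argmax(st[1:,4]);print(n,st[i])
    h=cv2.convexHull(np.argwhere(l==i)[:,::-1].astype(np.float32))[:,0]
    W=np.array([atz(c,p,.014)[:2] for p in h],np.float32)*1000;print(cv2.minAreaRect(W))
print(c['s']['force'],c['s']['opening'])
E
python3 to.py .5824 .3465 .10 71.8
```

```text
wrist [  139     0   261   135 18043]
((584.0416259765625, 270.1162414550781), (154.17201232910156, 95.00788116455078), 3.1330761909484863)
side [ 237  272   71   70 3380]
((581.988037109375, 333.25860595703125), (158.57443237304688, 224.72203063964844), 3.19209623336792)
[-1.7314756   0.53799198 -1.19621802] 0.6372734433047471
pos [0.5738 0.1299 0.095 ] trans shares [-2.606 -0.062 -0.741] rot shares [0.    0.001 0.   ] q6 [ 2. 39. 94.  0. 47. 20.]
```

Request:
arm_command(translation=[[-0.2,0,-0.05],[-0.45,0,-0.11],[-0.7,0,-0.17],[-0.905,0,-0.228]], rotation=[[0,0,0],[0,0,0],[0,0,0],[0,0,0]], grip=[1,1,1,1])

```text
time_s: 32.15
position: [0.5792, 0.2057, 0.0942]
tcp_rot: [[-0.312, -0.002, 0.95], [-0.95, 0.0, -0.312], [0.0, -1.0, -0.002]]
force: [-0.4, -0.3, -1.2]
opening: 0.639
```

Request:
arm_command(translation=[[-0.25,0,-0.06],[-0.5,0,-0.12],[-0.75,0,-0.18],[-0.905,0,-0.228]], rotation=[[0,0,0],[0,0,0],[0,0,0],[0,0,0]], grip=[1,1,1,1])

```text
time_s: 32.55
position: [0.5845, 0.2805, 0.0945]
tcp_rot: [[-0.311, -0.001, 0.95], [-0.95, 0.0, -0.311], [0.0, -1.0, -0.001]]
force: [0.6, -1.2, -1.0]
opening: 0.639
```

Request:
arm_command(translation=[[-0.25,0,-0.06],[-0.5,0,-0.12],[-0.75,0,-0.18],[-0.905,0,-0.228],[-0.905,0,-0.228]], rotation=[[0,0,0],[0,0,0],[0,0,0],[0,0,0],[0,0,0]], grip=[1,1,1,1,1])

```text
time_s: 33.05
position: [0.5899, 0.3549, 0.095]
tcp_rot: [[-0.31, 0.0, 0.951], [-0.951, 0.0, -0.31], [-0.001, -1.0, 0.0]]
force: [-1.1, -0.6, -1.5]
opening: 0.637
```

```bash
python3 to.py .5894 .3535 .046 71.8
```

```text
pos [0.5899 0.3549 0.095 ] trans shares [ 0.019  0.613 -0.   ] rot shares [-0.     0.002 -0.001] q6 [22. 45. 79.  0. 56. 40.]
```

Request:
arm_command(translation=[[0,0.2,0],[0,0.4,0],[0,0.5,0],[0,0.56,0],[0,0.6,0]], rotation=[[0,0,0],[0,0,0],[0,0,0],[0,0,0],[0,0,0]], grip=[1,1,1,1,1])

```text
time_s: 33.55
position: [0.5898, 0.352, 0.0463]
tcp_rot: [[-0.313, -0.002, 0.95], [-0.95, -0.001, -0.313], [0.002, -1.0, -0.002]]
force: [-4.9, -3.9, 13.0]
opening: 0.64
```

Request:
arm_command(translation=[[0,0.01,0],[0,0.02,0],[0,0.025,0],[0,0.025,0]], rotation=[[0,0,0],[0,0,0],[0,0,0],[0,0,0]], grip=[1,1,1,1])

```text
time_s: 33.95
position: [0.5905, 0.3526, 0.0463]
tcp_rot: [[-0.312, 0.001, 0.95], [-0.95, -0.0, -0.312], [-0.0, -1.0, 0.001]]
force: [-2.3, -2.2, 5.3]
opening: 0.645
```

In contact with the folder. Release and rise.

Request:
arm_command(translation=[[0,0,0],[0,0,0],[0,0,0],[0,0,0],[0,-0.05,0]], rotation=[[0,0,0],[0,0,0],[0,0,0],[0,0,0],[0,0,0]], grip=[-0.6,-0.7,-0.7,-0.7,-0.7])

```text
time_s: 34.45
position: [0.5897, 0.3527, 0.0485]
tcp_rot: [[-0.312, -0.001, 0.95], [-0.95, -0.0, -0.312], [0.001, -1.0, -0.001]]
force: [0.2, 0.4, -0.1]
opening: 0.844
```

Request:
arm_command(translation=[[0,-0.3,0],[0,-0.8,0],[0,-1,0]], rotation=[[0,0,0],[0,0,0],[0,0,0]], grip=[-0.7,-0.7,-0.7])

```text
time_s: 34.75
position: [0.5923, 0.3538, 0.133]
tcp_rot: [[-0.312, 0.006, 0.95], [-0.95, 0.002, -0.312], [-0.004, -1.0, 0.005]]
force: [1.3, 0.3, 0.2]
opening: 0.849
```

Request:
arm_command(translation=[[0.2,-0.5,0],[0.5,-1,0],[0.9,-1,0],[0.9,-1,0]], rotation=[[0,0,0],[0,0,0],[0,0,0],[0,0,0]], grip=[-0.7,-0.7,-0.7,-0.7])

```text
time_s: 35.15
position: [0.5669, 0.2817, 0.2108]
tcp_rot: [[-0.314, 0.0, 0.949], [-0.949, -0.001, -0.314], [0.001, -1.0, 0.001]]
force: [0.5, -0.1, -0.3]
opening: 0.851
```

```bash
python3 - <<'E'
from h import *
w=cap('wrist');b=cap('side')
print(w['s']['position'],w['s']['force'])
cv2.imwrite('pics/f.png',np.hstack([w['image'][:260,120:520],cv2.resize(b['image'][140:360,200:420],(260,260))]))
E
```

```text
[0.56690302 0.28166236 0.21081484] [ 0.47960655 -0.07878048 -0.33639131]
```

View pics/f.png

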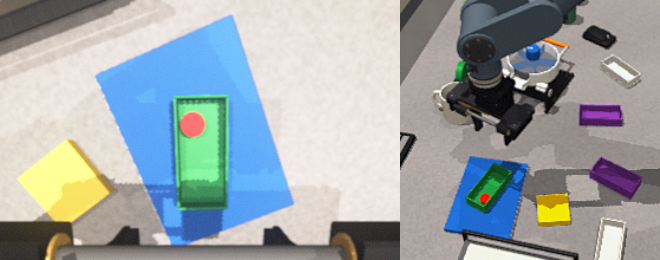

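The tray is flat on the folder with the red magnet in it (crop pixel (192,124)), the carousel is level, and the gripper is clear. I'm handing in.

```bash
python3 -c "
from rig import bot
print(bot.hand_in(),bot.read_state()['time_s'])"
```

```text
the job is handed in; nothing more can be done
the job is handed in; nothing more can be done
```

The job is handed in, finished at about 35 s on the robot's clock. The red magnet is in the green tray, and the tray is flat on the blue folder.

**What I did:** I set the tray under the spout and turned the wheel about -71° by its knob. I tipped the carousel to about 0.90 rad, and the magnet slid into the tray. I lowered the carousel back on the same arc, with the handle gripped until it rested, then moved the tray to the folder.

**Last checks:**
- **Tray and magnet:** The final wrist picture shows the tray flat on the folder with only the red magnet in it. The side picture agrees.
- **Wheel:** The dividers put the red compartment at 77° against a spout heading of about 76°.
- **Carousel:** The handle came back to its starting height to within 0.2 mm, and the carousel looks level.
- **Not checked closely:** I did not look at the eraser, sharpener and clip after tipping. The objects visible in the last picture show no displacement.

**What went wrong:** My first attempt to place the tray came straight down, and its inner end landed on the chute.
- **Force:** The wrist read about 55 N, below the 120 N limit. From the pictures it was the tray pressing, not the gripper's body, but I could not confirm that against the 40 N limit.
- **Effect:** It pitched the tray about 50° in the grip and may have tipped the empty-facing carousel briefly. Afterwards the carousel was level with its contents in place.
- **Recovery:** I set the tray down on open desk, letting it drop the last part onto its base. I then regrasped it and slid it in low.

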